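# Refit the tape feeder's pressure plate and feed three notches

## Robot

A 6-joint arm with a two-finger parallel gripper is mounted at the origin on the work surface. World frame = base frame: x ahead of the robot, y to its left, z up, the work surface at z = 0. Lengths are in m, angles in rad, forces in N, time in s.
With the tool pointing down it reaches from about 0.4 to 0.925 m from the base axis. Payload 3.4 kg.
Tool frame: the origin (TCP) lies midway between the tips of the shut fingers; the grasp point (between the pads) lies 19 mm behind it; z points along the fingers, y is the line along which they close (so a half turn about z gives the same grasp; the last joint's range is limited). The gripper opens to 85 mm and grips with 20 to 120 N. Pads are 22 mm wide; open, the fingers measure 114 mm over their backs; the gripper's body (76 mm by 85 mm) begins 54 mm behind the grasp point. The pads swing forward as they close: fully open they stand 13 mm farther back than shut.
Start: joints at [1.163, 0.307, 1.506, -0, 1.328, -0.073], TCP at [0.188, 0.543, 0.203] pointing down, gripper open.
Joint ranges: [-3.12, 3.12], [-1.05, 2.28], [0.14, 2.33], [-1.42, 4.57], [0.1, 2.73], [-2.68, 2.68]. Speed limits (rad/s): [2.57, 2.57, 3.14, 3.14, 3.14, 3.14].

## Interface

Orientations are given as a unit quaternion [x, y, z, w].
In Python, from cell import readout, vision, close_job gives the robot as it stands. The module is installed in compiled form; this text tells all that it offers.
- The arm moves only by the tool apply_moves, never from a script. Its argument "deltas" is a list of rows, each an object with "delta_pos": the shift along the tool's x, y, z in units of 0.6 m (1.0 is 0.6 m), a list of three; "yaw": the turn about the tool's z in units of 45 degrees (1.0 is 45 degrees); "gripper": the gripper's target within -1 to 1 (shut at 1, half-way at 0, fully open at -1). In form: [{"delta_pos": [tx, ty, tz], "yaw": yaw, "gripper": gripper}, ...]. A call has 1 to 8 rows; each row shifts and turns the commanded pose from where the row before left it, along the tool's axes as they then stand; what a row does not reach is not made up. A row lasts 1/12 s, in which the tool goes at most 41.7 mm and 7.16 degrees, less where a joint would pass 70% of its speed; a pose out of reach is approached as far as the arm can. A call with a number of a shift or a turn outside -1 to 1 is refused whole. A call with a gripper value outside its range is refused whole. The fingers move at their own pace and stop on an object; the grip force is fixed at half the most. Time passes only in rows, so rows that do not move let the fingers close. It gives the time, the measured TCP pose, the force, the opening and the grip force at its end, in the units of the state.
- readout.state(): the state, without advancing time (a new reading comes with each control period).
- vision.grab_frame(name): name is "side" or "top" or "wrist"; returns a dict with "pixels" (420x560x3 uint8, red, green, blue), "fx", "fy", "cx", "cy" (pixels), "rvec" (rotation vector, rad) and "tvec" (3), from world to camera coordinates, as OpenCV has them; the wrist camera has in their place "hand_eye" (4x4, takes a point from camera to tool coordinates, whose origin is the TCP and whose axes are the flange's). Camera axes: x right, y down, z forward; pixel columns grow to the right and rows downward; lengths in m; the calibration is good to about 2 mm. A picture is of the moment at which its call begins: read the wrist's pose just before it. There is no depth.
- close_job(): hands the job in; it is judged then, once.
Trained networks look in a picture, given as the dict that the camera call returned (one of the last four; its "shot" number tells which), for a name from the list of things; names that differ only in an ending like _2 or _b are one class to them, and where a whole thing is asked for, a point or a joint stands for the part that bears it (a point fixed in the world has none). Each returns a list of dicts, best first, with "score" (0 to 1); they miss things now and then, are a little off and sometimes report something else, mostly with a low value. They report only what shows in the picture. A call takes as long as a camera call. They do not tell look-alikes from the thing itself.
- vision.outline_of(query, picture): "region" (420x560 bool, what is visible of it) and "box" ([centre column, centre row, width, height] in pixels, round what is visible of it).
- vision.pinpoint(query, picture): "xy" ([column, row] in pixels: a listed point, or the origin of a listed thing).
The state is a dict: "t": time; "joints": joint angles; "qd": joint speeds; "joint_torque": joint torques, N m; "eef_pos": TCP position; "ee_rot": TCP orientation; "wrist_force": force on the tool from outside, world axes, zero at the start; "torque": the same for the moment, N m; "grip_width": finger opening in m; "grasp_force": force on a finger pad.
Only numpy, scipy, OpenCV 4.12 (cv2) and the standard library are available. Lean on these libraries where they do the work, as an engineer would, in place of code of your own. Each camera call takes 0.05 s, during which the arm holds its last target. There are 200 camera calls.

## Task

On the pressing table stands a bench tape feeder: take the loose steel pressure plate that has two ears and push it down into the feeder's sloping bed, ears in the two clip-lined slots, until it sits flat on the bed all over. Then work the feed lever exactly three full strokes, down to its stop and let it come right back up each time, so that the feed wheel moves on three notches. Leave the plate without ears and the other things on the table where they are.

Things in the scene. Friction and masses are not known exactly. Their poses are not given: they have to be found in the camera images.
- plate: The pressure plate: plain steel, 60 (its x) x 78 (y) x 6 mm, with an ear at each end of y: 14 mm wide in x, 14 mm long, so 106 mm over the ears. About 0.22 kg. Starts flat on the table, left or right of the feeder, at any of many yaws. Origin: centre of the underside, z up on the rib's side. Same when turned 180 degrees about z.
- rib_top (a point): Top centre of the pressure plate's upright grip rib, 32 mm above the plate's underside; the rib stands on the plate's middle, 12 mm thick in the plate's x, 44 mm long in y, 26 mm tall.
- blank: A bystander: a like steel plate with the same rib but no ears (60 x 78 mm). Origin: centre of its underside. It lies on the other side of the feeder from the pressure plate.
- feeder: The bench tape feeder, fixed to the table: grey base 18 mm thick, from -90 to +130 mm in its x and -120 to +80 mm in its y. Origin: on the table, under the bed's centre. Its x points away from the robot within about 20 degrees, z up. A rubber roller lies along y behind the bed, axis at x 75, z 85 mm; its pin wheel and the feed lever are on the right side (-y).
- bed: The feeder's sloping bed, where the plate sits. Origin: centre of its flat surface, 75 mm above the table. Its z is the surface's normal, leaning 30 degrees from vertical towards the feeder's -x (the robot); its x runs up the slope, its y across. Surface 96 x 118 mm. Seated, the plate's origin is at this origin, z along z, y along y (either way round).
- slot_left (a point): Middle of the left (+y) slot's floor, on the bed at its y = +49 mm. The slot, 22 mm wide in the bed's x, lies between two dark posts 15 mm tall, y 42 to 56 mm. It opens along the bed's z. Its two leaf spring clips leave 18 mm at the mouth and 11 mm near the floor and give way as the 14 mm ear is pushed down along the bed's -z.
- slot_right (a point): The same for the right slot, at the bed's y = -49 mm. Pushing both ears down takes about 5 to 15 N in all; friction in the clips then holds the plate. The plate's body has 3 mm of play each side in y between the posts.
- lever_grip (a point): Centre of the black round grip bar at the lever's end: 18 mm thick, 50 mm long along the feeder's y. The lever turns about the roller axis, the bar 120 mm from it on the robot's side: at rest 30 degrees above the axis (145 mm above the table), at the stop about 5 degrees below it (75 mm above the table). It can be pressed down from above.
- feed_lever (a joint): The feed lever's angle in rad: 0 at rest (up), grows as the bar is pressed down, stop at 0.607. A spring brings it back up when released, within about 1 s; pressing takes about 6 to 14 N at the bar. Going down, after about 0.19 rad of play, it pushes the wheel; coming up it slips over the wheel's pins.
- wheel_hub (a point): Centre of the feed wheel: a steel disc of 102 mm diameter with 15 pins on its right face, on the right (-y) end of the roller.
- feed_wheel (a joint): The feed wheel's angle in rad, between -0.1 and 0.02 at the start. A full stroke of the lever moves it on to the next notch: 0.42, 0.84 and 1.26 after one, two and three full strokes. It stays where it is left.
- awl: Bystander: awl with a wooden handle, 143 mm long along its x, lying near the pressure plate. Origin: its middle, on the table.
- scissors: Bystander: scissors with black handles, about 200 mm long. Origin: the pivot, on the table.
- reel: Bystander: flat white tape reel, 100 mm in diameter, 12 mm thick. Origin: centre of the underside.
- cone_a: Bystander: pale thread cone standing, 60 mm in diameter, 135 mm tall, close to the right (-y) of the feeder. Origin: centre of the underside.
- cone_b: Bystander: dark thread cone standing, 60 mm in diameter, 135 mm tall, close to the left (+y) of the feeder. Origin: centre of the underside.
- chalk: Bystander: disc of tailor's chalk, 44 mm in diameter, 9 mm thick. Origin: centre of the underside.
Things that resemble listed ones, but are neither listed nor needed, are in the scene too. What is shaped like the plate but pink is not meant.

How it is judged:
On the way, in this order (a step that is already met when the one before it is completed fails the run):
1. the eared plate sits fully down in the feeder's bed (z of plate in the frame of bed between -0.002 and 0.0025 m and x of plate in the frame of bed between -0.004 and 0.004 m and y of plate in the frame of bed between -0.005 and 0.005 m and angle between the z axis of plate and the z axis of bed, either way round below 0.05 rad and angle between plate's own z axis and vertical below 0.7 rad and value of joint feed_wheel below 0.2 rad), for 0.2 s.
2. first stroke: the lever pressed down (value of joint feed_lever above 0.5 rad), for 0.02 s.
3. first stroke: the lever back up and the wheel advanced 1 notch(es) (value of joint feed_lever below 0.2 rad and value of joint feed_wheel between 0.329 and 0.589 rad), for 0.04 s.
4. second stroke: the lever pressed down (value of joint feed_lever above 0.5 rad), for 0.02 s.
5. second stroke: the lever back up and the wheel advanced 2 notch(es) (value of joint feed_lever below 0.2 rad and value of joint feed_wheel between 0.748 and 1.008 rad), for 0.04 s.
6. third stroke: the lever pressed down (value of joint feed_lever above 0.5 rad), for 0.02 s.
7. third stroke: the lever back up and the wheel advanced 3 notch(es) (value of joint feed_lever below 0.2 rad and value of joint feed_wheel between 1.167 and 1.427 rad), for 0.04 s.
At the end, for the whole second after the job is handed in: The eared plate rests in the bed, rib up: origin within 4 mm of the bed's centre along the slope and 5 mm across it, at most 2.5 mm above the surface, flat within 0.05 rad, at rest. The feed wheel stands at three notches (1.14 to 1.40 rad) and the lever is back up (below 0.1 rad) (z of plate in the frame of bed between -0.002 and 0.0025 m and x of plate in the frame of bed between -0.004 and 0.004 m and y of plate in the frame of bed between -0.005 and 0.005 m and angle between the z axis of plate and the z axis of bed, either way round below 0.05 rad and angle between plate's own z axis and vertical below 0.7 rad and value of joint feed_wheel between 1.14 and 1.4 rad and value of joint feed_lever below 0.1 rad and linear speed of plate below 0.02 m/s); the robot touches nothing.
It fails at once if the feed wheel was moved on past three notches (value of joint feed_wheel above 1.47 rad).
It fails at once if the feed wheel was turned backwards (value of joint feed_wheel below -0.2 rad).
It fails at once if one of the other things on the table (plate without ears, awl, scissors, reel, cones, chalk) was moved by more than 30 mm (distance of any of blank, awl, scissors, reel, cone_a, cone_b, chalk from where it was at the start of the episode above 0.03 m).
It also fails if it takes over 64 s, if anything falls off the work surface, if the arm or the gripper's body presses on something with over 40 N, if the wrist force passes 120 N, or if a joint passes its speed limit or range.

## Working session

There is one attempt and no reset: what is moved stays moved. The work goes in short steps, Python scripts to look and compute and a tool call to move; the robot and the scene stay as the last step left them, time stands still between calls to the robot, and variables do not carry over. Pictures are saved under pics/ and viewed, at most 10 in all, crops included, and the job is handed in when it is done.

Besides the shell and the picture viewer there is one more tool, called after ">>>" as name(argument=value, ...), one argument or row to a line, values as JSON. apply_moves: Moves the arm, as the interface text tells. Its arguments: {"type":"object","properties":{"deltas":{"type":"array"}},"required":["deltas"]}

```bash
mkdir -p pics
cat > h.py <<'E'
import numpy as np, cv2
from cell import readout, vision
from scipy.spatial.transform import Rotation as R
def K(f): return np.array([[f['fx'],0,f['cx']],[0,f['fy'],f['cy']],[0,0,1.]])
def ext(f,s=None):
    # returns Rwc, twc (world->cam)
    if 'rvec' in f: return cv2.Rodrigues(np.array(f['rvec'],float))[0],np.array(f['tvec'],float).ravel()
    T=np.eye(4);T[:3,:3]=R.from_quat(s['ee_rot']).as_matrix();T[:3,3]=s['eef_pos']
    T=np.linalg.inv(T@np.array(f['hand_eye']));return T[:3,:3],T[:3,3]
def proj(f,P,s=None):
    r,t=ext(f,s);p=(np.atleast_2d(P)@r.T+t)@K(f).T;return p[:,:2]/p[:,2:]
def toz(f,uv,z,s=None):
    r,t=ext(f,s);c=-r.T@t;d=r.T@np.linalg.inv(K(f))@np.array([uv[0],uv[1],1.]);return c+d*(z-c[2])/d[2]
def tri(obs):
    # obs list of (f,uv,s)
    A=[]
    for f,uv,s in obs:
        r,t=ext(f,s);P=K(f)@np.c_[r,t];A+= [uv[0]*P[2]-P[0],uv[1]*P[2]-P[1]]
    A=np.array(A);A/=np.linalg.norm(A[:,:3],axis=1)[:,None]
    return np.linalg.lstsq(A[:,:3],-A[:,3],rcond=None)[0]
def save(f,n): cv2.imwrite('pics/'+n,cv2.cvtColor(f['pixels'],cv2.COLOR_RGB2BGR))
E
cat > a.py <<'E'
from h import *
S=readout.state();print(S)
F={n:vision.grab_frame(n) for n in('side','top')}
cv2.imwrite('pics/a.png',cv2.cvtColor(np.hstack([cv2.resize(F[n]['pixels'],(400,300)) for n in F]),cv2.COLOR_RGB2BGR))
for n in F:
    f=F[n];save(f,n+'0.png')
    for q in ['plate','rib_top','blank','feeder','bed','slot_left','slot_right','lever_grip','wheel_hub','awl','scissors','cone_a','reel','chalk']:
        print(n,q,[(np.round(d['xy']).tolist(),round(d['score'],2), toz(f,d['xy'],0).round(3)[:2].tolist()) for d in vision.pinpoint(q,f)[:4]])
E
python3 a.py
```

```text
{'t': 0.0, 'joints': array([ 1.16349201e+00,  3.07574395e-01,  1.50768074e+00, -1.21793481e-06,
        1.32839566e+00, -7.35320982e-02]), 'qd': array([ 4.23813989e-04, -5.47116809e-04,  2.34674696e-06, -7.53331189e-04,
       -4.85130597e-05,  8.47154822e-04]), 'joint_torque': array([ 1.24143287e-03, -4.57537687e+01, -2.51914537e+01,  2.92765008e-04,
        1.30079506e-02,  2.16012467e-05]), 'eef_pos': array([0.18811461, 0.54255373, 0.20167753]), 'ee_rot': array([ 1.66112299e-01,  9.86106305e-01, -9.99615327e-04, -2.44457181e-04]), 'wrist_force': array([ 0.13720746,  0.38668726, -0.45064727]), 'torque': array([ 0.01846661, -0.06258766, -0.00076629]), 'grasp_force': 0.0, 'grip_width': 0.08553197366732741}
side plate [([184.0, 150.0], 0.9, [0.29, 0.485]), ([236.0, 203.0], 0.82, [0.42, 0.191]), ([191.0, 210.0], 0.78, [0.28, 0.197]), ([288.0, 166.0], 0.54, [0.623, 0.313])]
side rib_top [([236.0, 193.0], 0.81, [0.427, 0.235]), ([180.0, 142.0], 0.77, [0.281, 0.532]), ([289.0, 163.0], 0.72, [0.63, 0.329]), ([227.0, 165.0], 0.57, [0.425, 0.37])]
side blank [([296.0, 364.0], 0.76, [0.46, -0
[... 1271 characters left out ...]
009])]
top bed [([290.0, 174.0], 0.91, [0.672, -0.004])]
top slot_left [([269.0, 174.0], 0.63, [0.671, 0.057]), ([154.0, 278.0], 0.53, [0.367, 0.375])]
top slot_right [([306.0, 178.0], 0.68, [0.663, -0.053])]
top lever_grip [([236.0, 166.0], 0.64, [0.694, 0.152]), ([334.0, 183.0], 0.58, [0.647, -0.134])]
top wheel_hub [([314.0, 150.0], 0.96, [0.747, -0.076])]
top awl [([156.0, 278.0], 0.69, [0.366, 0.371])]
top scissors [([398.0, 284.0], 0.94, [0.357, -0.318])]
top cone_a [([235.0, 167.0], 0.91, [0.692, 0.156]), ([354.0, 162.0], 0.63, [0.712, -0.194])]
top reel [([279.0, 235.0], 0.78, [0.493, 0.023]), ([409.0, 249.0], 0.71, [0.457, -0.353])]
top chalk [([178.0, 232.0], 0.74, [0.499, 0.313])]
```

View pics/top0.png

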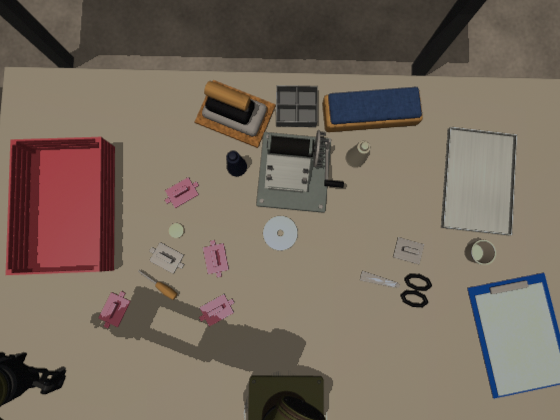

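View pics/side0.png

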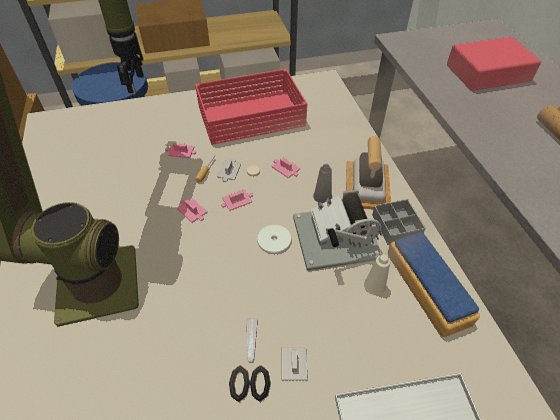

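The grey eared plate is at (168,258) in the top view and (230,168) in the side view. The pink ones at (181,192), (216,258), (217,309) and (115,308) are ruled out by colour, and the plate without ears is the blank at (409,250). I'll confirm this in an enlarged crop and get rough poses.

```bash
cat > b.py <<'E'
from h import *
f=vision.grab_frame('top');g=vision.grab_frame('side')
c=f['pixels'][225:295,120:250];d=f['pixels'][120:220,225:385]
im=np.zeros((600,800,3),np.uint8)
c=cv2.resize(c,None,fx=4,fy=4,interpolation=2);d=cv2.resize(d,None,fx=3,fy=3,interpolation=2)
im[:280,:520]=c;im[290:590,:480]=d
cv2.imwrite('pics/b.png',im[:,:,::-1])
for o in vision.outline_of('plate',f):
    m=o['region'].astype(np.uint8);ys,xs=np.nonzero(m)
    W=np.array([toz(f,(x,y),.005)[:2] for x,y in zip(xs,ys)])
    r=cv2.minAreaRect((W*1000).astype(np.float32));print(o['score'],np.round(o['box']),np.round(r[0],1),np.round(r[1],1),round(r[2],1))
pts={}
for q in ['rib_top','slot_left','slot_right','lever_grip','wheel_hub','bed']:
    a=vision.pinpoint(q,f);b=vision.pinpoint(q,g)
    for i in a[:4]:
        for j in b[:4]:
            P=tri([(f,i['xy'],None),(g,j['xy'],None)])
            e=max(np.linalg.norm(proj(f,P)-i['xy']),np.linalg.norm(proj(g,P)-j['xy']))
            if e<4: print(q,P.round(4),round(e,1),i['score'],j['score'])
E
python3 b.py
```

```text
0.83 [218. 309.  33.  26.] [281.2 197.9] [56.  95.1] 32.6
0.81 [180. 193.  32.  28.] [613.3 309. ] [ 61.9 104.8] 30.1
0.8 [168. 260.  32.  29.] [425.8 342.8] [104.8  59.6] 62.8
0.71 [288. 173.  44.  37.] [677.8   1.2] [127.4 101.3] 87.3
0.68 [111. 310.  34.  43.] [280.4 481.7] [ 62.7 108.3] 65.8
0.57 [217. 258.  30.  40.] [425.2 204.4] [105.4  63.1] 15.1
rib_top [0.4164 0.1733 0.1875] 3.2 0.93 0.91
rib_top [0.4228 0.1926 0.0354] 0.4 0.93 0.86
rib_top [0.6127 0.3    0.0437] 1.3 0.64 0.79
rib_top [0.2903 0.1951 0.0438] 1.7 0.59 0.84
slot_left [0.6582 0.0599 0.0811] 0.1 0.91 0.84
slot_right [ 0.6498 -0.0529  0.093 ] 2.6 0.71 0.97
slot_right [ 0.618  -0.0419  0.2068] 1.1 0.71 0.53
lever_grip [ 0.6165 -0.1145  0.1493] 1.2 0.56 0.62
wheel_hub [ 0.7321 -0.0745  0.0785] 0.5 0.65 0.97
bed [ 0.6604 -0.0043  0.0782] 0.4 0.62 0.97
```

View pics/b.png

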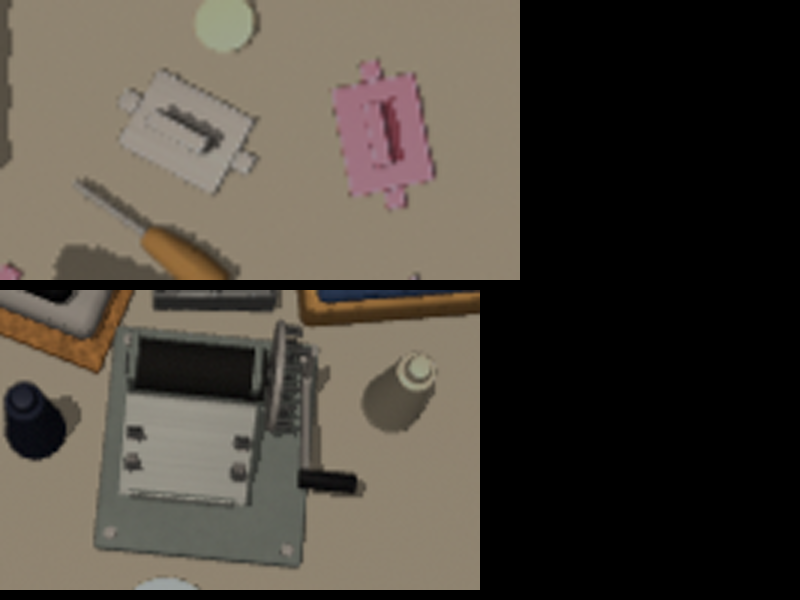

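The crop confirms it: the grey plate with ears is at crop (190,130), the blank is on the right side, and the awl lies just below the plate. Next I'll plan the approach with the wrist camera.

```bash
cat >> h.py <<'E'
def plan(p,yang=None,s=None):
    """yaw (units) first, then shift in tool axes (units) after that yaw; yang: world angle (deg) of tool y"""
    s=s or readout.state();M=R.from_quat(s['ee_rot']).as_matrix();y=0
    a=np.degrees(np.arctan2(M[1,1],M[0,1]))
    if yang is not None:
        y=(a-yang+90)%180-90;M=M@R.from_euler('z',y,degrees=True).as_matrix()
    d=M.T@(np.array(p)-s['eef_pos'])/.6
    n=max(np.linalg.norm(d)/.0694,1e-9)
    print('yang',a.round(2),'yaw units',round(y/45,4),'shift',d.round(4),'rows>=',round(n,2),'t',s['t'],'q6',s['joints'][5])
    return d
E
python3 -c "
from h import *
f=vision.grab_frame('wrist');print(np.array(f['hand_eye']).round(3),f['fx'])
plan([0.426,0.343,0.2],62.8)"
```

```text
[[-0.001 -0.956 -0.293  0.076]
 [ 1.    -0.    -0.    -0.   ]
 [ 0.    -0.293  0.956 -0.172]
 [ 0.     0.     0.     1.   ]] 310.14639022131786
yang 70.88 yaw units 0.1795 shift [-0.5048 -0.1159  0.0043] rows>= 7.46 t 2.3 q6 -0.07352700828773086
```

>>> apply_moves(
  deltas=[
    {"delta_pos": [0,0,0],"yaw": 0.15,"gripper": -1},
    {"delta_pos": [-0.067,-0.015,0],"yaw": 0.03,"gripper": -1},
    {"delta_pos": [-0.067,-0.015,0],"yaw": 0,"gripper": -1},
    {"delta_pos": [-0.067,-0.015,0],"yaw": 0,"gripper": -1},
    {"delta_pos": [-0.067,-0.015,0],"yaw": 0,"gripper": -1},
    {"delta_pos": [-0.067,-0.015,0],"yaw": 0,"gripper": -1},
    {"delta_pos": [-0.067,-0.015,0],"yaw": 0,"gripper": -1},
    {"delta_pos": [-0.067,-0.015,0],"yaw": 0,"gripper": -1},
  ],
)

```text
t: 2.97
eef_pos: [0.4117, 0.3578, 0.2028]
ee_rot: [0.235, 0.972, 0.0, 0.0]
wrist_force: [1.2, 1.5, -0.7]
grip_width: 0.0856
grasp_force: 0.0
```

```bash
cat > c.py <<'E'
from h import *
s=readout.state();f=vision.grab_frame('wrist');save(f,'w1.png');print(s['t'],s['eef_pos'])
for o in vision.outline_of('plate',f)[:3]:
    ys,xs=np.nonzero(o['region']);W=np.array([toz(f,(x,y),.005,s)[:2] for x,y in zip(xs,ys)])
    r=cv2.minAreaRect((W*1000).astype(np.float32));print(o['score'],np.round(o['box']),np.round(r[0],1),np.round(r[1],1),round(r[2],1))
for q,z in [('rib_top',.032),('plate',0)]:
    for d in vision.pinpoint(q,f)[:3]: print(q,d['score'],np.round(d['xy']),toz(f,d['xy'],z,s).round(4))
E
python3 c.py
```

```text
2.9667 [0.41166816 0.35783514 0.20281736]
0.89 [325.  35.  61.  69.] [297.3 473.4] [63.8 62.8] 62.8
0.81 [313. 317.  62.  65.] [610.3 308.5] [ 62.7 106.8] 30.8
0.78 [173. 235.  73.  62.] [421.9 205.1] [105.4  61.8] 12.4
rib_top 0.95 [327.   5.] [0.2794 0.481  0.032 ]
rib_top 0.82 [272. 195.] [0.423  0.3466 0.032 ]
rib_top 0.73 [167. 247.] [0.4237 0.2042 0.032 ]
plate 0.96 [271. 191.] [0.4264 0.3435 0.    ]
plate 0.85 [323.  14.] [0.2794 0.4819 0.    ]
plate 0.81 [312. 313.] [0.6099 0.3124 0.    ]
```

View pics/w1.png

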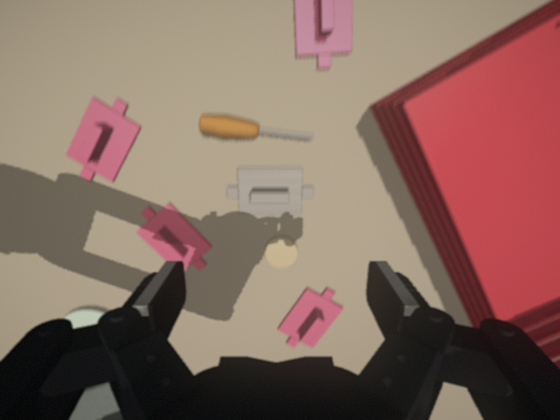

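The plate is at (270,190) with its ears horizontal in the image, so the yaw is already aligned. The awl (230,125) and chalk (282,253) are clear of the fingers.

```bash
python3 -c "
from h import *
plan([0.425,0.344,0.008],62.8)"
```

```text
yang 62.58 yaw units -0.0049 shift [-0.0314 -0.0109  0.3242] rows>= 4.7 t 3.1667 q6 -0.45346413215206194
```

>>> apply_moves(
  deltas=[
    {"delta_pos": [-0.0314,-0.011,0.03],"yaw": 0,"gripper": -1},
    {"delta_pos": [0,0,0.06],"yaw": 0,"gripper": -1},
    {"delta_pos": [0,0,0.06],"yaw": 0,"gripper": -1},
    {"delta_pos": [0,0,0.06],"yaw": 0,"gripper": -1},
    {"delta_pos": [0,0,0.06],"yaw": 0,"gripper": -1},
    {"delta_pos": [0,0,0.04],"yaw": 0,"gripper": -1},
    {"delta_pos": [0,0,0.014],"yaw": 0,"gripper": -1},
    {"delta_pos": [0,0,0],"yaw": 0,"gripper": -1},
  ],
)

```text
t: 3.83
eef_pos: [0.4214, 0.3447, 0.0061]
ee_rot: [0.234, 0.972, -0.002, -0.002]
wrist_force: [-0.2, -0.3, 0.5]
grip_width: 0.0858
grasp_force: 0.0
```

>>> apply_moves(
  deltas=[
    {"delta_pos": [0,0,0],"yaw": 0,"gripper": 0.5},
    {"delta_pos": [0,0,0],"yaw": 0,"gripper": 0.5},
    {"delta_pos": [0,0,0],"yaw": 0,"gripper": 0.5},
    {"delta_pos": [0,0,0],"yaw": 0,"gripper": 0.5},
    {"delta_pos": [0,0,0],"yaw": 0,"gripper": 0.5},
  ],
)

```text
t: 4.25
eef_pos: [0.425, 0.3453, 0.0095]
ee_rot: [0.235, 0.972, 0.001, 0.001]
wrist_force: [0.5, -0.0, -1.4]
grip_width: 0.0257
grasp_force: 0.0
```

```bash
python3 -c "
from h import *
f=vision.grab_frame('wrist');save(f,'w2.png')"
```

```text
(no output)
```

View pics/w2.png

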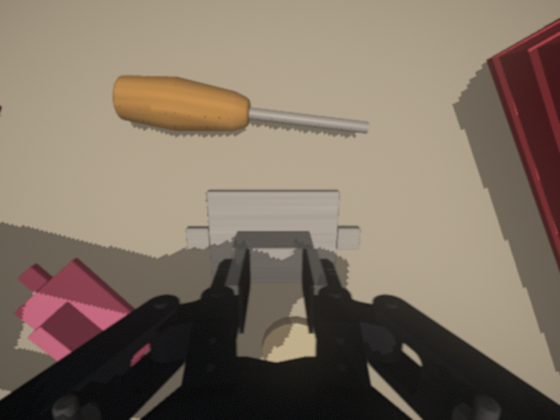

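```bash
python3 -c "
from h import *
s=readout.state();f=vision.grab_frame('wrist');M=R.from_quat(s['ee_rot']).as_matrix()
print(s['eef_pos'],s['grip_width'],s['grasp_force'])
for z in(0,-.019):print('tcp',z,proj(f,s['eef_pos']+M[:,2]*z,s))
for uv,z in [((275,232),.032),((275,190),.006),((273,237),.004)]:
  P=toz(f,uv,z,s);print(uv,P,M.T@(P-s['eef_pos']))
for q in('plate','rib_top'):
  for d in vision.pinpoint(q,f)[:3]:print(q,d['score'],d['xy'])
t=vision.grab_frame('top');print([(d['xy'],toz(t,d['xy'],.032)) for d in vision.pinpoint('rib_top',t)])
"
```

```text
[0.42478552 0.34511877 0.00925901] 0.021403088588237404 0.0
tcp 0 [[276.54669189 242.97811545]]
tcp -0.019 [[276.62219238 257.17826536]]
(275, 232) [0.40999032 0.35173193 0.032     ] [ 0.01615969 -0.00085011 -0.022758  ]
(275, 190) [0.3959466  0.35895833 0.006     ] [ 0.03197841 -0.00089803  0.00322685]
(273, 237) [0.42230265 0.34396298 0.004     ] [ 0.00168372 -0.00217327  0.00525353]
plate 0.76 [93.6, 324.5]
plate 0.66 [274.1, 235.8]
rib_top 0.75 [273.6, 259.4]
rib_top 0.64 [64.8, 359.1]
[([179.5, 188.1], array([0.62011698, 0.30779818, 0.032     ])), ([213.0, 256.6], array([0.42881517, 0.20742788, 0.032     ])), ([111.9, 310.8], array([0.27853839, 0.4774138 , 0.032     ])), ([217.1, 306.3], array([0.29332435, 0.19196483, 0.032     ]))]
```

```bash
python3 -c "
import cv2
i=cv2.imread('pics/w2.png')[170:330,170:380];cv2.imwrite('pics/w2c.png',cv2.resize(cv2.convertScaleAbs(i,alpha=1.6,beta=10),None,fx=3.6,fy=3.6,interpolation=2))"
```

```text
(no output)
```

View pics/w2c.png

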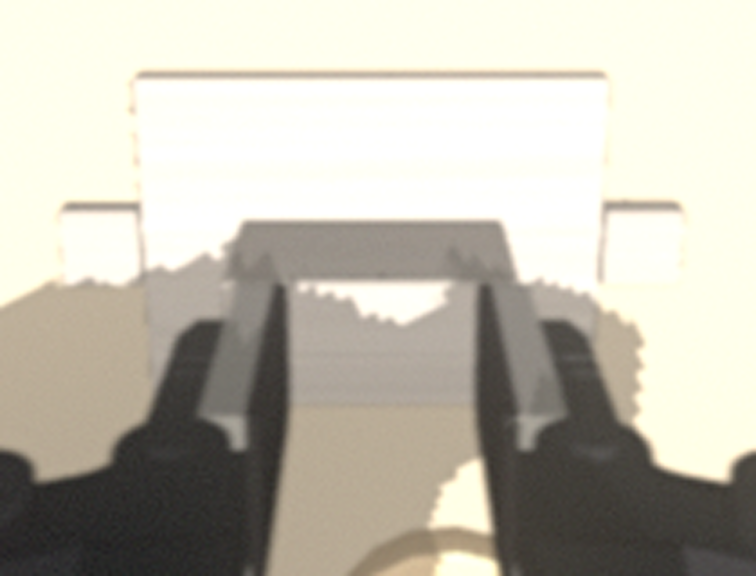

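>>> apply_moves(
  deltas=[
    {"delta_pos": [0,0,0],"yaw": 0,"gripper": 0.5},
    {"delta_pos": [0,0,0],"yaw": 0,"gripper": 0.5},
    {"delta_pos": [0,0,0],"yaw": 0,"gripper": 0.5},
  ],
)

```text
t: 4.8
eef_pos: [0.4241, 0.3447, 0.0081]
ee_rot: [0.235, 0.972, -0.0, -0.0]
wrist_force: [0.8, 0.9, 0.2]
grip_width: 0.0213
grasp_force: 0.0
```

```bash
python3 -c "
from h import *
s=readout.state();f=vision.grab_frame('wrist');g=vision.grab_frame('side');M=R.from_quat(s['ee_rot']).as_matrix()
print(s['grip_width'],s['grasp_force'])
a=f['pixels'][170:330,170:380].copy();b=g['pixels'][60:220,130:340].copy()
for x in(-.011,.011):
  u=proj(f,s['eef_pos']+M@[x,0,0],s)[0]-[170,170];cv2.circle(a,tuple(int(v) for v in u),1,(255,0,0),-1)
u=proj(g,s['eef_pos'])[0]-[130,60];cv2.circle(b,tuple(int(v) for v in u),1,(255,0,0),-1)
cv2.imwrite('pics/w3.png',cv2.resize(np.hstack([a,b])[:,:,::-1],(800,305),interpolation=2))"
```

```text
0.021265035546677576 0.0
```

View pics/w3.png

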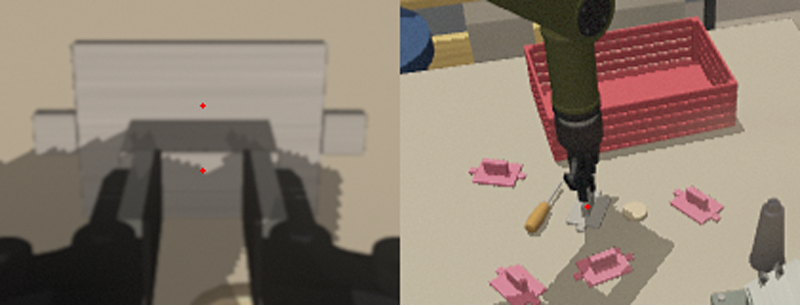

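>>> apply_moves(
  deltas=[
    {"delta_pos": [0,0,0.003],"yaw": 0,"gripper": 0.5},
    {"delta_pos": [0,0,0.003],"yaw": 0,"gripper": 0.5},
    {"delta_pos": [0,0,0],"yaw": 0,"gripper": 0.5},
  ],
)

```text
t: 5.15
eef_pos: [0.4239, 0.3446, 0.0041]
ee_rot: [0.235, 0.972, -0.0, -0.0]
wrist_force: [0.5, 0.4, 0.1]
grip_width: 0.0214
grasp_force: 0.0
```

>>> apply_moves(
  deltas=[
    {"delta_pos": [0,0,0.003],"yaw": 0,"gripper": 0.5},
    {"delta_pos": [0,0,0],"yaw": 0,"gripper": 0.5},
  ],
)

```text
t: 5.32
eef_pos: [0.4241, 0.3448, 0.0034]
ee_rot: [0.235, 0.972, 0.0, 0.0]
wrist_force: [-1.4, -1.2, 6.3]
grip_width: 0.0213
grasp_force: 3.3
```

>>> apply_moves(
  deltas=[
    {"delta_pos": [0,0,-0.006],"yaw": 0,"gripper": -1},
    {"delta_pos": [0,0,0],"yaw": 0,"gripper": -1},
    {"delta_pos": [0,0,0],"yaw": 0,"gripper": -1},
    {"delta_pos": [0,0,0],"yaw": 0,"gripper": -1},
    {"delta_pos": [0,0,0],"yaw": 0,"gripper": -1},
    {"delta_pos": [0,0,0.01],"yaw": 0,"gripper": -1},
    {"delta_pos": [0,0,0.01],"yaw": 0,"gripper": -1},
    {"delta_pos": [0,0,0.0],"yaw": 0,"gripper": -1},
  ],
)

```text
t: 5.98
eef_pos: [0.4232, 0.3441, -0.0071]
ee_rot: [0.235, 0.972, -0.001, -0.001]
wrist_force: [-0.3, 0.0, -0.8]
grip_width: 0.0857
grasp_force: 0.0
```

>>> apply_moves(
  deltas=[
    {"delta_pos": [0,0,0.006],"yaw": 0,"gripper": -1},
    {"delta_pos": [0,0,0.006],"yaw": 0,"gripper": -1},
    {"delta_pos": [0,0,0],"yaw": 0,"gripper": -1},
  ],
)

```text
t: 6.23
eef_pos: [0.4237, 0.3444, -0.0137]
ee_rot: [0.235, 0.972, -0.001, -0.0]
wrist_force: [0.3, -0.6, 1.4]
grip_width: 0.0854
grasp_force: 0.0
```

>>> apply_moves(
  deltas=[
    {"delta_pos": [0,0,0.01],"yaw": 0,"gripper": -1},
    {"delta_pos": [0,0,0],"yaw": 0,"gripper": 0.5},
    {"delta_pos": [0,0,0],"yaw": 0,"gripper": 0.5},
    {"delta_pos": [0,0,0],"yaw": 0,"gripper": 0.5},
    {"delta_pos": [0,0,0],"yaw": 0,"gripper": 0.5},
    {"delta_pos": [0,0,0],"yaw": 0,"gripper": 0.5},
  ],
)

```text
t: 6.73
eef_pos: [0.4246, 0.345, -0.0184]
ee_rot: [0.235, 0.972, 0.0, 0.0]
wrist_force: [0.7, -0.1, 0.6]
grip_width: 0.0426
grasp_force: 61.5
```

The plate is gripped (42.6 mm, 61 N). The true finger tips are about 28 mm behind the stated TCP. I'll lift and yaw towards 85°.

>>> apply_moves(
  deltas=[
    {"delta_pos": [0,0,-0.03],"yaw": 0,"gripper": 0.5},
    {"delta_pos": [0,0,-0.06],"yaw": -0.08,"gripper": 0.5},
    {"delta_pos": [0,0,-0.066],"yaw": -0.1,"gripper": 0.5},
    {"delta_pos": [0,0,-0.066],"yaw": -0.1,"gripper": 0.5},
    {"delta_pos": [0,0,-0.066],"yaw": -0.1,"gripper": 0.5},
    {"delta_pos": [0,0,-0.066],"yaw": -0.1,"gripper": 0.5},
    {"delta_pos": [0,0,-0.05],"yaw": -0.02,"gripper": 0.5},
    {"delta_pos": [0,0,0],"yaw": 0,"gripper": 0.5},
  ],
)

```text
t: 7.4
eef_pos: [0.4277, 0.3473, 0.231]
ee_rot: [0.041, 0.999, 0.004, 0.006]
wrist_force: [0.8, 0.7, -1.9]
grip_width: 0.0427
grasp_force: 61.9
```

```bash
python3 -c "
from h import *
plan([0.736,-0.011,0.225],85)"
```

```text
yang 85.32 yaw units 0.0071 shift [-0.5638 -0.5502  0.0111] rows>= 11.35 t 7.4 q6 -0.8837216976513118
```

>>> apply_moves(
  deltas=[
    {"delta_pos": [-0.047,-0.046,0],"yaw": 0,"gripper": 0.5},
    {"delta_pos": [-0.047,-0.046,0],"yaw": 0,"gripper": 0.5},
    {"delta_pos": [-0.047,-0.046,0],"yaw": 0,"gripper": 0.5},
    {"delta_pos": [-0.047,-0.046,0],"yaw": 0,"gripper": 0.5},
    {"delta_pos": [-0.047,-0.046,0],"yaw": 0,"gripper": 0.5},
    {"delta_pos": [-0.047,-0.046,0],"yaw": 0,"gripper": 0.5},
    {"delta_pos": [-0.047,-0.046,0],"yaw": 0,"gripper": 0.5},
    {"delta_pos": [-0.047,-0.046,0],"yaw": 0,"gripper": 0.5},
  ],
)

```text
t: 8.07
eef_pos: [0.6308, 0.1044, 0.2221]
ee_rot: [0.041, 0.999, -0.0, -0.001]
wrist_force: [-0.3, 1.0, -1.8]
grip_width: 0.0424
grasp_force: 61.9
```

>>> apply_moves(
  deltas=[
    {"delta_pos": [-0.047,-0.046,0],"yaw": 0,"gripper": 0.5},
    {"delta_pos": [-0.047,-0.046,0],"yaw": 0,"gripper": 0.5},
    {"delta_pos": [-0.047,-0.046,0],"yaw": 0,"gripper": 0.5},
    {"delta_pos": [-0.047,-0.045,0],"yaw": 0,"gripper": 0.5},
    {"delta_pos": [0,0,0],"yaw": 0,"gripper": 0.5},
    {"delta_pos": [0,0,0],"yaw": 0,"gripper": 0.5},
  ],
)

```text
t: 8.57
eef_pos: [0.7345, -0.0151, 0.2206]
ee_rot: [0.043, 0.999, -0.0, -0.002]
wrist_force: [-0.5, 0.8, -1.8]
grip_width: 0.0425
grasp_force: 61.9
```

```bash
cat > d.py <<'E'
from h import *
s=readout.state();f=vision.grab_frame('wrist');save(f,'w4.png');print(s['t'],s['eef_pos'],s['grip_width'])
np.savez('w4.npz',pos=s['eef_pos'],rot=s['ee_rot'],he=f['hand_eye'],k=[f['fx'],f['fy'],f['cx'],f['cy']])
for q,z in [('bed',.075),('slot_left',.075),('slot_right',.075),('lever_grip',.145),('wheel_hub',.085),('feeder',0),('rib_top',.275)]:
    for d in vision.pinpoint(q,f)[:2]: print(q,d['score'],np.round(d['xy'],1),toz(f,d['xy'],z,s).round(4))
E
python3 d.py
```

```text
8.5667 [ 0.73448053 -0.01511634  0.22060443] 0.042455417481781554
bed 0.94 [290.7 109.3] [0.6578 0.0061 0.075 ]
slot_left 0.85 [340.4 107.2] [0.66   0.0545 0.075 ]
slot_left 0.27 [288.4 110.8] [0.659  0.0037 0.075 ]
slot_right 0.84 [241.6 107.2] [ 0.6517 -0.0415  0.075 ]
lever_grip 0.88 [130.5  67.8] [ 0.6189 -0.1124  0.145 ]
wheel_hub 0.86 [216.9 190.7] [ 0.7304 -0.0752  0.085 ]
wheel_hub 0.21 [277.1 260.3] [ 0.8138 -0.0207  0.085 ]
feeder 0.95 [289.2 109.2] [0.6571 0.0078 0.    ]
rib_top 0.75 [275.7 288.8] [ 0.7321 -0.015   0.275 ]
```

View pics/w4.png

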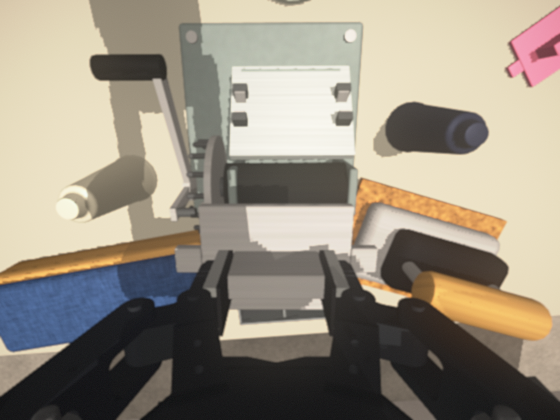

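The view shows the feeder well: posts at (240,90), (240,118), (343,90) and (343,118), the lever bar at (128,67), and the held plate at (275,240). I'll fit the feeder pose.

```bash
cat > e.py <<'E'
from h import *
from scipy.optimize import least_squares
w=np.load('w4.npz');s=dict(eef_pos=w['pos'],ee_rot=w['rot']);k=w['k']
f=dict(fx=k[0],fy=k[1],cx=k[2],cy=k[3],hand_eye=w['he'])
c,n=np.cos(np.pi/6),.5
def bed(x,y,z): return [x*c-z*n,y,.075+x*n+z*c]
pts=[(bed(-.048,-.059,0),(231,67)),(bed(-.048,.059,0),(352,67)),(bed(.048,-.059,0),(228,157)),(bed(.048,.059,0),(355,157)),
([-.09,-.12,.018],(181,24)),([-.09,.08,.018],(362,23)),
(bed(0,.049,0),(340.4,107.2)),(bed(0,-.049,0),(241.6,107.2)),(bed(0,.049,.015),(343.5,105)),(bed(0,-.049,.015),(239.5,105))]
Pf=np.array([p for p,_ in pts],float);uv=np.array([q for _,q in pts],float)
def w_(v): 
    a,b=np.cos(v[2]),np.sin(v[2]);return Pf@np.array([[a,-b,0],[b,a,0],[0,0,1]]).T+[v[0],v[1],v[3] if len(v)>3 else 0]
for v0 in([.656,.006,-.087],[.656,.006,-.087,0]):
    r=least_squares(lambda v:(proj(f,w_(v),s)-uv).ravel(),v0,loss='soft_l1')
    print(r.x.round(4),np.degrees(r.x[2]).round(2));print((proj(f,w_(r.x),s)-uv).round(1).tolist())
M=R.from_quat(s['ee_rot']).as_matrix();print('tool y ang',np.degrees(np.arctan2(M[1,1],M[0,1])))
for u in[(188.5,259),(363.5,259)]: print(M.T@(toz(f,u,s['eef_pos'][2]+.0244,s)-s['eef_pos']))
E
python3 e.py
```

```text
[ 0.6591  0.0062 -0.0836] -4.79
[[1.1, 1.2], [-3.5, 0.8], [1.1, -0.1], [-0.8, -0.5], [-3.6, -0.5], [2.1, -0.2], [0.6, 3.4], [-0.7, 3.7], [0.8, -3.0], [-0.4, -2.6]]
[ 0.6591  0.0062 -0.0835 -0.0009] -4.78
[[1.3, 1.2], [-3.7, 0.8], [1.3, -0.3], [-1.0, -0.7], [-3.4, -0.3], [1.9, -0.1], [0.5, 3.3], [-0.6, 3.6], [0.6, -3.0], [-0.3, -2.7]]
tool y ang 85.06388255218704
[ 0.00174355 -0.04586233 -0.02438418]
[ 0.00170883  0.04592025 -0.02440429]
```

```bash
cat >> e.py <<'E'
print('---')
im=cv2.cvtColor(cv2.imread('pics/w4.png'),cv2.COLOR_BGR2GRAY)
for a,b in((236,244),(339,347)): print(im[78:132,a:b].mean(1).round().astype(int).tolist())
for r in(88,116): print(im[r:r+4,228:252].mean(0).round().astype(int).tolist(),im[r:r+4,332:356].mean(0).round().astype(int).tolist())
v=r_=[.6591,.0062,-.0836]
for z in(0,.015):
  for y in(-.042,-.056,.042,.056):
    Pf=np.array([bed(x,y,z) for x in(-.011,.011)]);print(z,y,proj(f,w_(v),s).round(1).tolist())
E
python3 e.py | sed -n '/---/,$p'
```

```text
---
[234, 238, 239, 237, 225, 172, 125, 112, 114, 115, 115, 115, 129, 163, 182, 173, 164, 163, 164, 164, 164, 163, 163, 169, 197, 229, 238, 238, 236, 236, 238, 236, 232, 211, 154, 116, 114, 116, 117, 118, 116, 108, 94, 89, 88, 88, 86, 103, 163, 226, 239, 239, 238, 237]
[239, 240, 241, 237, 208, 150, 120, 119, 121, 122, 120, 125, 152, 184, 182, 170, 167, 167, 167, 168, 168, 169, 172, 192, 226, 240, 244, 243, 242, 242, 243, 239, 223, 174, 133, 121, 122, 123, 123, 123, 117, 105, 99, 98, 97, 96, 102, 146, 216, 243, 244, 241, 241, 242]
[179, 158, 142, 142, 130, 116, 118, 126, 130, 130, 130, 130, 130, 130, 131, 131, 126, 114, 107, 146, 210, 236, 238, 237] [177, 164, 138, 105, 96, 106, 125, 139, 145, 147, 146, 147, 146, 146, 146, 145, 140, 130, 141, 168, 186, 190, 191, 190]
[132, 132, 143, 134, 118, 112, 112, 114, 113, 114, 114, 114, 115, 115, 115, 116, 115, 109, 122, 177, 228, 238, 239, 238] [188, 178, 172, 152, 120, 100, 104, 114, 118, 118, 118, 118, 117, 117, 117, 117, 117, 116, 116, 118, 136, 164, 180, 178]
0 -0.042 [[248.2, 100.8], [247.8, 121.1]]
0 -0.056 [[234.0, 100.8], [233.4, 121.1]]
0 0.042 [[333.3, 100.5], [334.4, 120.8]]
0 0.056 [[347.5, 100.4], [348.8, 120.7]]
0.015 -0.042 [[246.8, 91.8], [246.4, 113.0]]
0.015 -0.056 [[231.9, 91.9], [231.2, 113.1]]
0.015 0.042 [[336.2, 91.5], [337.3, 112.7]]
0.015 0.056 [[351.1, 91.5], [352.5, 112.7]]
```

Feeder pose: (0.6583, 0.0062), yaw −4.8°. The tool can't tilt, so I'll pivot the pinched plate 30° about the closing axis by pressing its far edge on the bed's lower end.

```bash
cat >> h.py <<'E'
def F(X,z,Y=0): return [.6583+.9965*X+.0837*Y,.0062-.0837*X+.9965*Y,z]
E
python3 -c "
from h import *
plan(F(-.0578,.06),85.2);plan(F(-.0578,.22),85.2)"
```

```text
yang 85.35 yaw units 0.0034 shift [0.2241 0.0187 0.2734] rows>= 5.1 t 8.9667 q6 -1.5628470478753578
yang 85.35 yaw units 0.0034 shift [0.224  0.0188 0.0068] rows>= 3.24 t 8.9667 q6 -1.5628470478753578
```

>>> apply_moves(
  deltas=[
    {"delta_pos": [0.056,0.0047,0.002],"yaw": 0,"gripper": 0.5},
    {"delta_pos": [0.056,0.0047,0.002],"yaw": 0,"gripper": 0.5},
    {"delta_pos": [0.056,0.0047,0.002],"yaw": 0,"gripper": 0.5},
    {"delta_pos": [0.056,0.0047,0.002],"yaw": 0,"gripper": 0.5},
    {"delta_pos": [0,0,0.065],"yaw": 0,"gripper": 0.5},
    {"delta_pos": [0,0,0.065],"yaw": 0,"gripper": 0.5},
    {"delta_pos": [0,0,0.065],"yaw": 0,"gripper": 0.5},
    {"delta_pos": [0,0,0.065],"yaw": 0,"gripper": 0.5},
  ],
)

```text
t: 9.63
eef_pos: [0.6014, 0.0104, 0.0631]
ee_rot: [0.041, 0.999, -0.0, 0.002]
wrist_force: [1.3, 0.4, -2.5]
grip_width: 0.0423
grasp_force: 62.0
```

>>> apply_moves(
  deltas=[
    {"delta_pos": [0,0,0],"yaw": 0,"gripper": 0.5},
    {"delta_pos": [0,0,0],"yaw": 0,"gripper": 0.5},
  ],
)

```text
t: 9.8
eef_pos: [0.5989, 0.0103, 0.0615]
ee_rot: [0.041, 0.999, 0.0, -0.003]
wrist_force: [0.6, -0.9, -1.3]
grip_width: 0.0427
grasp_force: 62.0
```

```bash
python3 -c "
from h import *
plan(F(-.0578,.042),85.2);print(readout.state()['eef_pos'],readout.state()['wrist_force'])"
```

```text
yang 85.31 yaw units 0.0025 shift [-0.003   0.0015  0.0325] rows>= 0.47 t 9.8 q6 -1.5423579435027523
[0.59893509 0.01028988 0.0614923 ] [ 0.64248557 -0.93654858 -1.26528349]
```

>>> apply_moves(
  deltas=[
    {"delta_pos": [-0.003,0.0015,0.016],"yaw": 0,"gripper": 0.5},
    {"delta_pos": [0,0,0.0165],"yaw": 0,"gripper": 0.5},
    {"delta_pos": [0,0,0.006],"yaw": 0,"gripper": 0.5},
    {"delta_pos": [0,0,0.004],"yaw": 0,"gripper": 0.5},
  ],
)

```text
t: 10.13
eef_pos: [0.6048, 0.0107, 0.0409]
ee_rot: [0.041, 0.999, 0.0, 0.002]
wrist_force: [-8.2, 1.5, 22.3]
grip_width: 0.0425
grasp_force: 65.1
```

>>> apply_moves(
  deltas=[
    {"delta_pos": [0,0,0.005],"yaw": 0,"gripper": 0.5},
    {"delta_pos": [0,0,0],"yaw": 0,"gripper": 0.5},
  ],
)

```text
t: 10.3
eef_pos: [0.6035, 0.0107, 0.0383]
ee_rot: [0.041, 0.999, 0.0, 0.001]
wrist_force: [-7.2, 0.3, 17.7]
grip_width: 0.0427
grasp_force: 66.1
```

>>> apply_moves(
  deltas=[
    {"delta_pos": [0,0,0.004],"yaw": 0,"gripper": 0.5},
    {"delta_pos": [0,0,0.004],"yaw": 0,"gripper": 0.5},
    {"delta_pos": [0,0,0],"yaw": 0,"gripper": 0.5},
  ],
)

```text
t: 10.55
eef_pos: [0.6018, 0.0109, 0.0337]
ee_rot: [0.041, 0.999, 0.0, 0.0]
wrist_force: [-11.4, 2.3, 22.2]
grip_width: 0.0425
grasp_force: 68.6
```

>>> apply_moves(
  deltas=[
    {"delta_pos": [0,0,0.004],"yaw": 0,"gripper": 0.5},
    {"delta_pos": [0,0,0.004],"yaw": 0,"gripper": 0.5},
    {"delta_pos": [0,0,0],"yaw": 0,"gripper": 0.5},
  ],
)

```text
t: 10.8
eef_pos: [0.6006, 0.011, 0.0284]
ee_rot: [0.041, 0.999, 0.0, -0.001]
wrist_force: [-12.3, 0.5, 20.3]
grip_width: 0.0424
grasp_force: 70.8
```

>>> apply_moves(
  deltas=[
    {"delta_pos": [0,0,0.004],"yaw": 0,"gripper": 0.5},
    {"delta_pos": [0,0,0],"yaw": 0,"gripper": 0.5},
  ],
)

```text
t: 10.97
eef_pos: [0.6001, 0.011, 0.0259]
ee_rot: [0.041, 0.999, 0.0, -0.001]
wrist_force: [-12.3, 0.7, 20.2]
grip_width: 0.0426
grasp_force: 71.8
```

>>> apply_moves(
  deltas=[
    {"delta_pos": [0,0,0.003],"yaw": 0,"gripper": 0.5},
    {"delta_pos": [0,0,0],"yaw": 0,"gripper": 0.5},
  ],
)

```text
t: 11.13
eef_pos: [0.6, 0.011, 0.0243]
ee_rot: [0.041, 0.999, 0.0, -0.002]
wrist_force: [-13.2, 1.9, 21.9]
grip_width: 0.0429
grasp_force: 72.7
```

>>> apply_moves(
  deltas=[
    {"delta_pos": [0,0,-0.01],"yaw": 0,"gripper": 0.5},
    {"delta_pos": [0,0,-0.03],"yaw": 0,"gripper": 0.5},
    {"delta_pos": [0,0,-0.05],"yaw": 0,"gripper": 0.5},
    {"delta_pos": [0,0,-0.05],"yaw": 0,"gripper": 0.5},
    {"delta_pos": [0,0,-0.03],"yaw": 0,"gripper": 0.5},
    {"delta_pos": [0,0,0],"yaw": 0,"gripper": 0.5},
    {"delta_pos": [0,0,0],"yaw": 0,"gripper": 0.5},
  ],
)

```text
t: 11.72
eef_pos: [0.6047, 0.0104, 0.1245]
ee_rot: [0.041, 0.999, -0.0, 0.003]
wrist_force: [-0.7, -0.8, -2.9]
grip_width: 0.0427
grasp_force: 70.0
```

```bash
python3 -c "
from h import *
s=readout.state();f=vision.grab_frame('wrist');g=vision.grab_frame('side');print(s['eef_pos'],s['wrist_force'],s['grip_width'])
a=f['pixels'][110:310,150:400];b=g['pixels'][110:310,200:400]
cv2.imwrite('pics/w5.png',cv2.cvtColor(cv2.resize(np.hstack([a,b]),(800,356),interpolation=2),4))
M=R.from_quat(s['ee_rot']).as_matrix();h=.022
for t in(0,20,25,30,35):
  c,n=np.cos(np.radians(t)),np.sin(np.radians(t))
  # plate frame with X toward feeder +x = tool -x, up = tool -z
  def q(x,y,z): 
    x2=x*c-(z-h)*n; z2=x*n+(z-h)*c
    return s['eef_pos']+M@[.0017-x2,y,-(.0404+z2)]
  print(t,proj(f,np.array([q(-.03,-.039,.006),q(-.03,.039,.006),q(-.007,-.053,.006),q(.007,-.053,.006),q(-.006,-.022,.032),q(.03,0,.006)]),s).round(0).tolist())
"
```

```text
[0.6047272  0.01036045 0.1245227 ] [-0.70663823 -0.77300538 -2.88875381] 0.04269119478997378
0 [[197.0, 204.0], [355.0, 204.0], [174.0, 247.0], [176.0, 271.0], [226.0, 274.0], [276.0, 308.0]]
20 [[203.0, 212.0], [349.0, 212.0], [176.0, 256.0], [175.0, 283.0], [226.0, 264.0], [276.0, 327.0]]
25 [[204.0, 215.0], [348.0, 215.0], [176.0, 259.0], [175.0, 286.0], [227.0, 262.0], [276.0, 332.0]]
30 [[205.0, 219.0], [347.0, 219.0], [176.0, 261.0], [174.0, 289.0], [227.0, 260.0], [276.0, 336.0]]
35 [[206.0, 222.0], [346.0, 222.0], [176.0, 264.0], [173.0, 291.0], [227.0, 259.0], [276.0, 339.0]]
```

View pics/w5.png

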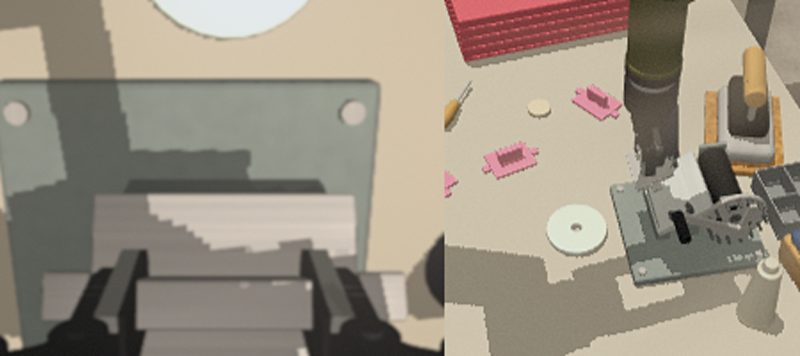

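Tilt check: the near edge is at crop row 193, which is image row 218, against 219 predicted for 30°. The ears also match. I'll move onto the bed-normal line.

```bash
python3 -c "
from h import *
for zb in(.03,.018,.0): p=F(-.5*(zb+.022)+.0017,.075+.866*(zb+.022)-.0404);print(zb,np.round(p,4));plan(p,85.2)"
```

```text
0.03 [0.6341 0.0082 0.0796]
yang 85.27 yaw units 0.0016 shift [-0.0534  0.0008  0.07  ] rows>= 1.27 t 11.8167 q6 -1.5409699500080898
0.018 [0.6401 0.0077 0.0692]
yang 85.27 yaw units 0.0016 shift [-0.0634  0.0008  0.0873] rows>= 1.56 t 11.8167 q6 -1.5409699500080898
0.0 [0.649  0.007  0.0537]
yang 85.27 yaw units 0.0016 shift [-0.0785  0.0008  0.1133] rows>= 1.99 t 11.8167 q6 -1.5409699500080898
```

>>> apply_moves(
  deltas=[
    {"delta_pos": [-0.018,0.0008,0.02],"yaw": 0,"gripper": 0.5},
    {"delta_pos": [-0.018,0,0.025],"yaw": 0,"gripper": 0.5},
    {"delta_pos": [-0.0174,0,0.025],"yaw": 0,"gripper": 0.5},
    {"delta_pos": [0,0,0],"yaw": 0,"gripper": 0.5},
    {"delta_pos": [0,0,0],"yaw": 0,"gripper": 0.5},
    {"delta_pos": [0,0,0],"yaw": 0,"gripper": 0.5},
  ],
)

```text
t: 12.32
eef_pos: [0.6337, 0.0084, 0.0795]
ee_rot: [0.041, 0.999, 0.0, -0.002]
wrist_force: [0.0, -0.5, -2.7]
grip_width: 0.0431
grasp_force: 69.9
```

```bash
cat > p.py <<'E'
from h import *
s=readout.state();print(s['eef_pos'].round(4),s['wrist_force'].round(1),s['grip_width'])
for zb in(.018,.008,.0): p=F(-.5*(zb+.022)+.0017,.075+.866*(zb+.022)-.0404);print(zb,np.round(p,4));plan(p,85.2)
E
python3 p.py
```

```text
[0.6337 0.0084 0.0795] [ 0.  -0.5 -2.7] 0.04311124590506456
0.018 [0.6401 0.0077 0.0692]
yang 85.27 yaw units 0.0016 shift [-0.0107 -0.0003  0.0171] rows>= 0.29 t 12.3167 q6 -1.5416603631151844
0.008 [0.645  0.0073 0.0606]
yang 85.27 yaw units 0.0016 shift [-0.0191 -0.0003  0.0315] rows>= 0.53 t 12.3167 q6 -1.5416603631151844
0.0 [0.649  0.007  0.0537]
yang 85.27 yaw units 0.0016 shift [-0.0258 -0.0003  0.043 ] rows>= 0.72 t 12.3167 q6 -1.5416603631151844
```

>>> apply_moves(
  deltas=[
    {"delta_pos": [-0.0055,0,0.0085],"yaw": 0,"gripper": 0.5},
    {"delta_pos": [-0.005,0,0.0085],"yaw": 0,"gripper": 0.5},
    {"delta_pos": [-0.0025,0,0.0045],"yaw": 0,"gripper": 0.5},
    {"delta_pos": [0,0,0],"yaw": 0,"gripper": 0.5},
  ],
)

```text
t: 12.65
eef_pos: [0.6427, 0.0077, 0.0671]
ee_rot: [0.041, 0.999, -0.0, -0.0]
wrist_force: [-0.4, -0.0, -1.9]
grip_width: 0.0424
grasp_force: 69.9
```

>>> apply_moves(
  deltas=[
    {"delta_pos": [-0.003,0,0.005],"yaw": 0,"gripper": 0.5},
    {"delta_pos": [0,0,0],"yaw": 0,"gripper": 0.5},
  ],
)

```text
t: 12.82
eef_pos: [0.6445, 0.0076, 0.0646]
ee_rot: [0.041, 0.999, 0.0, -0.0]
wrist_force: [-0.2, -0.5, -1.3]
grip_width: 0.0428
grasp_force: 70.0
```

>>> apply_moves(
  deltas=[
    {"delta_pos": [-0.003,0,0.005],"yaw": 0,"gripper": 0.5},
    {"delta_pos": [0,0,0],"yaw": 0,"gripper": 0.5},
  ],
)

```text
t: 12.98
eef_pos: [0.6454, 0.0074, 0.0609]
ee_rot: [0.041, 0.999, -0.0, -0.001]
wrist_force: [-1.4, -0.3, -1.5]
grip_width: 0.0429
grasp_force: 69.9
```

>>> apply_moves(
  deltas=[
    {"delta_pos": [-0.003,0,0.005],"yaw": 0,"gripper": 0.5},
    {"delta_pos": [0,0,0],"yaw": 0,"gripper": 0.5},
  ],
)

```text
t: 13.15
eef_pos: [0.6464, 0.0074, 0.0576]
ee_rot: [0.041, 0.999, 0.0, -0.002]
wrist_force: [-4.7, 0.7, -2.4]
grip_width: 0.0428
grasp_force: 70.1
```

>>> apply_moves(
  deltas=[
    {"delta_pos": [-0.003,0,0.005],"yaw": 0,"gripper": 0.5},
    {"delta_pos": [0,0,0],"yaw": 0,"gripper": 0.5},
  ],
)

```text
t: 13.32
eef_pos: [0.6478, 0.0073, 0.0546]
ee_rot: [0.041, 0.999, 0.0, -0.002]
wrist_force: [-5.3, -0.1, -2.9]
grip_width: 0.0425
grasp_force: 70.1
```

>>> apply_moves(
  deltas=[
    {"delta_pos": [-0.002,0,0.003],"yaw": 0,"gripper": 0.5},
    {"delta_pos": [0,0,0],"yaw": 0,"gripper": 0.5},
  ],
)

```text
t: 13.48
eef_pos: [0.6487, 0.0072, 0.0534]
ee_rot: [0.041, 0.999, 0.0, -0.002]
wrist_force: [-7.6, 0.5, 0.9]
grip_width: 0.0423
grasp_force: 70.5
```

>>> apply_moves(
  deltas=[
    {"delta_pos": [0,0,0.004],"yaw": 0,"gripper": 0.5},
    {"delta_pos": [0,0,0],"yaw": 0,"gripper": 0.5},
  ],
)

```text
t: 13.65
eef_pos: [0.6487, 0.0072, 0.0527]
ee_rot: [0.041, 0.999, -0.0, -0.002]
wrist_force: [-10.0, 0.1, 9.9]
grip_width: 0.0425
grasp_force: 71.5
```

>>> apply_moves(
  deltas=[
    {"delta_pos": [0,0,0.003],"yaw": 0,"gripper": 0.5},
    {"delta_pos": [0,0,0],"yaw": 0,"gripper": 0.5},
  ],
)

```text
t: 13.82
eef_pos: [0.6487, 0.0072, 0.0524]
ee_rot: [0.041, 0.999, -0.0, -0.001]
wrist_force: [-12.7, 0.7, 17.7]
grip_width: 0.0419
grasp_force: 72.4
```

>>> apply_moves(
  deltas=[
    {"delta_pos": [0,0,0.003],"yaw": 0,"gripper": 0.5},
    {"delta_pos": [0,0,0],"yaw": 0,"gripper": 0.5},
    {"delta_pos": [0,0,0],"yaw": 0,"gripper": 0.5},
  ],
)

```text
t: 14.07
eef_pos: [0.6487, 0.0072, 0.0515]
ee_rot: [0.041, 0.999, 0.0, -0.001]
wrist_force: [-14.8, 0.4, 22.0]
grip_width: 0.0424
grasp_force: 74.6
```

>>> apply_moves(
  deltas=[
    {"delta_pos": [0,0,-0.007],"yaw": 0,"gripper": 0.5},
    {"delta_pos": [0,0,0],"yaw": 0,"gripper": -0.3},
    {"delta_pos": [0,0,0],"yaw": 0,"gripper": -0.3},
    {"delta_pos": [0,0,0],"yaw": 0,"gripper": -0.3},
  ],
)

```text
t: 14.4
eef_pos: [0.6529, 0.0069, 0.0528]
ee_rot: [0.041, 0.999, -0.0, 0.002]
wrist_force: [-0.9, 0.1, 2.6]
grip_width: 0.0557
grasp_force: 1.7
```

>>> apply_moves(
  deltas=[
    {"delta_pos": [0.003,0,-0.02],"yaw": 0,"gripper": -0.3},
    {"delta_pos": [0,0,-0.04],"yaw": 0,"gripper": -0.3},
    {"delta_pos": [0,0,-0.066],"yaw": 0,"gripper": -0.3},
    {"delta_pos": [0,0,-0.066],"yaw": 0,"gripper": 0.5},
    {"delta_pos": [0,0,-0.066],"yaw": 0,"gripper": 1},
    {"delta_pos": [-0.05,0,-0.02],"yaw": 0,"gripper": 1},
    {"delta_pos": [-0.06,0,0],"yaw": 0,"gripper": 1},
    {"delta_pos": [-0.04,0,0],"yaw": 0,"gripper": 1},
  ],
)

```text
t: 15.07
eef_pos: [0.7433, -0.0007, 0.2231]
ee_rot: [0.041, 0.999, -0.0, 0.005]
wrist_force: [0.3, -0.4, -0.3]
grip_width: 0.0001
grasp_force: 0.0
```

>>> apply_moves(
  deltas=[
    {"delta_pos": [0,0,0],"yaw": 0,"gripper": 1},
    {"delta_pos": [0,0,0],"yaw": 0,"gripper": 1},
  ],
)

```text
t: 15.23
eef_pos: [0.7402, -0.0006, 0.2185]
ee_rot: [0.041, 0.999, -0.0, 0.0]
wrist_force: [-0.2, -0.3, 0.6]
grip_width: -0.0001
grasp_force: 0.0
```

```bash
cat > g.py <<'E'
from h import *
s=readout.state();f=vision.grab_frame('wrist');save(f,'w6f.png');print(s['t'],s['eef_pos'],s['grip_width'])
np.savez('w6.npz',pos=s['eef_pos'],rot=s['ee_rot'],he=f['hand_eye'],k=[f['fx'],f['fy'],f['cx'],f['cy']])
for q in('plate','rib_top','bed','slot_left','slot_right','lever_grip'):
  for d in vision.pinpoint(q,f)[:2]:print(q,round(d['score'],2),np.round(d['xy'],1))
c,n=np.cos(np.pi/6),.5
def bed(x,y,z): return F(x*c-z*n,.075+x*n+z*c,y)
a=f['pixels'].copy()
for X in(-.03,.03):
  for Y in(-.039,.039):
    u=proj(f,bed(X,Y,.006),s)[0];print('corner',X,Y,u.round(1))
for Y in(-.053,.053):
  for X in(-.007,.007): print('ear',X,Y,proj(f,bed(X,Y,.006),s)[0].round(1))
for X in(-.006,.006):
  for Y in(-.022,.022): print('rib',X,Y,proj(f,bed(X,Y,.032),s)[0].round(1))
u0=proj(f,bed(0,0,.006),s)[0].astype(int);y0,x0=max(u0[1]-75,0),u0[0]-100
print('crop origin',x0,y0)
cv2.imwrite('pics/w6.png',cv2.cvtColor(cv2.resize(a[y0:y0+150,x0:x0+200],(800,600),interpolation=2),4))
E
python3 g.py
```

```text
15.2333 [ 7.40219184e-01 -5.55097865e-04  2.18543927e-01] -6.908114348500962e-05
plate 0.93 [542.7  37.7]
plate 0.59 [275.9 104.3]
slot_left 0.79 [327.9 101.6]
slot_right 0.94 [221.8 102.9]
slot_right 0.41 [277.9 102.9]
lever_grip 0.85 [105.6  60. ]
corner -0.03 -0.039 [235.6  73.1]
corner -0.03 0.039 [316.   73.1]
corner 0.03 -0.039 [233.6 130. ]
corner 0.03 0.039 [317.9 130.1]
ear -0.007 -0.053 [220.1  94.3]
ear 0.007 -0.053 [219.5 107.6]
ear -0.007 0.053 [331.4  94.4]
ear 0.007 0.053 [332.  107.6]
rib -0.006 -0.022 [250.5  78.1]
rib -0.006 0.022 [301.1  78.1]
rib 0.006 -0.022 [250.2  90.4]
rib 0.006 0.022 [301.3  90.4]
crop origin 175 25
```

View pics/w6.png

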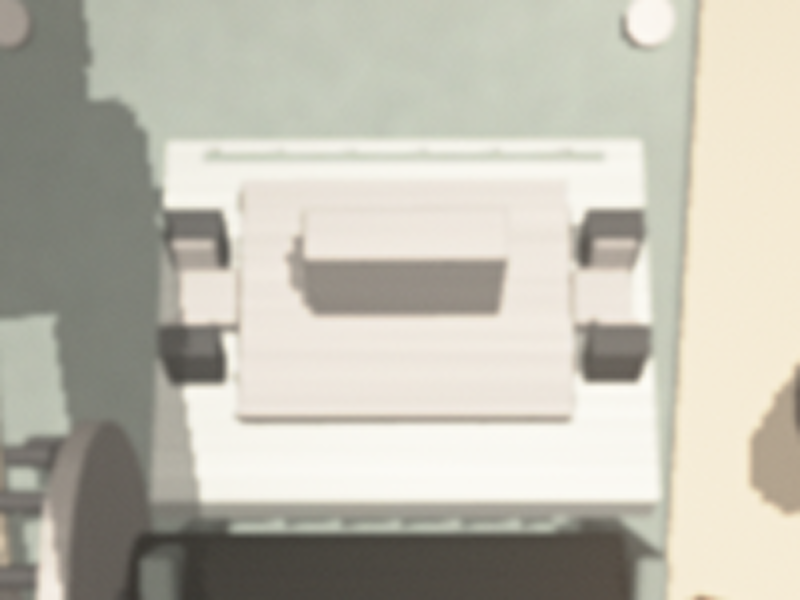

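The plate is in the bed with both ears between the posts (crop (208,297) and (603,297)). I'll check its seating numerically against the bed edges.

```bash
cat > i.py <<'E'
from h import *
from scipy.optimize import least_squares
w=np.load('w6.npz');s=dict(eef_pos=w['pos'],ee_rot=w['rot']);k=w['k'];f=dict(fx=k[0],fy=k[1],cx=k[2],cy=k[3],hand_eye=w['he'])
c,n=np.cos(np.pi/6),.5
def bedp(P,v): return np.array([F(v[0]+x*c-z*n,.075+x*n+z*c,v[1]+y) for x,y,z in P])
cr=lambda a:np.array(a)/4+[175,25]
B=[(-.048,-.059,0),(-.048,.059,0),(.048,-.059,0),(.048,.059,0)];bu=cr([(165,140),(643,140),(150,502),(660,502)])
r=least_squares(lambda v:(proj(f,bedp(B,v),s)-bu).ravel(),[0,0]);v=r.x;print('bed off',v.round(4),r.fun.round(1))
P=[(-.03,-.039,.006),(-.03,.039,.006),(.03,-.039,.006),(.03,.039,.006),(-.006,-.022,.032),(-.006,.022,.032),(.006,-.022,.032),(.006,.022,.032)]
pu=cr([(243,181),(568,181),(237,414),(574,414),(305,208),(508,208),(304,259),(508,259)])
def T(q): 
    a=q[3];x,y,z=np.array(P).T;return np.c_[q[0]+x*np.cos(a)-z*np.sin(a),q[1]+y,q[2]+x*np.sin(a)+z*np.cos(a)]
r=least_squares(lambda q:(proj(f,bedp(T(q),v),s)-pu).ravel(),[0,0,0,0]);print('plate x y z tilt',r.x.round(4),r.fun.reshape(-1,2).round(1).tolist())
print('rib top',bedp([(0,0,.032)],v),'feeder x',.6583+v[0])
E
python3 i.py
```

```text
bed off [-0.0007  0.0003] [ 0.9  0.4 -0.6  0.4  0.2 -0.5 -0.5 -0.4]
plate x y z tilt [-0.0013  0.0003  0.0004 -0.0471] [[0.2, -0.1], [-0.1, -0.0], [0.2, 0.2], [-0.1, 0.2], [-0.1, -0.0], [-0.1, -0.0], [-0.1, -0.1], [0.1, -0.1]]
rib top [[0.64167416 0.00793248 0.10271281]] feeder x 0.6575876452839403
```

The ears are in, but the lower edge looks slightly proud (tilt about −0.047 rad). I'll press down on the rib top with shut fingers, which loads the lower half.

```bash
python3 -c "
from h import *
plan(F(-.013,.21),85.2);plan(F(-.013,.092),85.2)"
```

```text
yang 85.28 yaw units 0.0018 shift [ 0.1554 -0.0006  0.0154] rows>= 2.25 t 15.5833 q6 -1.54583462542595
yang 85.28 yaw units 0.0018 shift [ 0.1554 -0.0006  0.2121] rows>= 3.79 t 15.5833 q6 -1.54583462542595
```

>>> apply_moves(
  deltas=[
    {"delta_pos": [0.05,0,0],"yaw": 0,"gripper": 1},
    {"delta_pos": [0.06,0,0],"yaw": 0,"gripper": 1},
    {"delta_pos": [0.0454,0,0.012],"yaw": 0,"gripper": 1},
    {"delta_pos": [0,0,0.06],"yaw": 0,"gripper": 1},
    {"delta_pos": [0,0,0.06],"yaw": 0,"gripper": 1},
    {"delta_pos": [0,0,0.05],"yaw": 0,"gripper": 1},
    {"delta_pos": [0,0,0.03],"yaw": 0,"gripper": 1},
    {"delta_pos": [0,0,0],"yaw": 0,"gripper": 1},
  ],
)

```text
t: 16.25
eef_pos: [0.6417, 0.0077, 0.0872]
ee_rot: [0.041, 0.999, 0.0, -0.005]
wrist_force: [-0.9, 0.5, 0.5]
grip_width: 0.0001
grasp_force: 0.0
```

>>> apply_moves(
  deltas=[
    {"delta_pos": [0,0,0.005],"yaw": 0,"gripper": 1},
    {"delta_pos": [0,0,0.005],"yaw": 0,"gripper": 1},
    {"delta_pos": [0,0,0.005],"yaw": 0,"gripper": 1},
    {"delta_pos": [0,0,0],"yaw": 0,"gripper": 1},
  ],
)

```text
t: 16.58
eef_pos: [0.647, 0.0074, 0.0837]
ee_rot: [0.041, 0.999, -0.0, 0.001]
wrist_force: [-0.1, 0.5, 0.6]
grip_width: -0.0001
grasp_force: 0.0
```

>>> apply_moves(
  deltas=[
    {"delta_pos": [0,0,0.005],"yaw": 0,"gripper": 1},
    {"delta_pos": [0,0,0.004],"yaw": 0,"gripper": 1},
    {"delta_pos": [0,0,0],"yaw": 0,"gripper": 1},
  ],
)

```text
t: 16.83
eef_pos: [0.6464, 0.0074, 0.0779]
ee_rot: [0.041, 0.999, 0.0, 0.0]
wrist_force: [-1.0, -0.2, 3.4]
grip_width: 0.0001
grasp_force: 2.0
```

>>> apply_moves(
  deltas=[
    {"delta_pos": [-0.001,0,0.004],"yaw": 0,"gripper": 1},
    {"delta_pos": [0,0,0],"yaw": 0,"gripper": 1},
  ],
)

```text
t: 17.0
eef_pos: [0.6469, 0.0074, 0.0763]
ee_rot: [0.041, 0.999, -0.0, 0.0]
wrist_force: [-2.6, 0.7, 7.5]
grip_width: -0.0001
grasp_force: 4.1
```

>>> apply_moves(
  deltas=[
    {"delta_pos": [-0.001,0,0.004],"yaw": 0,"gripper": 1},
    {"delta_pos": [0,0,0],"yaw": 0,"gripper": 1},
  ],
)

```text
t: 17.17
eef_pos: [0.647, 0.0073, 0.076]
ee_rot: [0.041, 0.999, -0.0, 0.0]
wrist_force: [-7.0, 0.3, 19.4]
grip_width: 0.0002
grasp_force: 9.8
```

>>> apply_moves(
  deltas=[
    {"delta_pos": [-0.001,0,0.003],"yaw": 0,"gripper": 1},
    {"delta_pos": [0,0,0],"yaw": 0,"gripper": 1},
    {"delta_pos": [0,0,0],"yaw": 0,"gripper": 1},
  ],
)

```text
t: 17.42
eef_pos: [0.6471, 0.0073, 0.0757]
ee_rot: [0.041, 0.999, -0.0, 0.0]
wrist_force: [-11.6, 0.1, 28.5]
grip_width: -0.0001
grasp_force: 14.2
```

>>> apply_moves(
  deltas=[
    {"delta_pos": [0,0,-0.015],"yaw": 0,"gripper": 1},
    {"delta_pos": [0,0,-0.04],"yaw": 0,"gripper": 1},
    {"delta_pos": [0,0,-0.06],"yaw": 0,"gripper": 1},
    {"delta_pos": [0,0,-0.06],"yaw": 0,"gripper": 1},
    {"delta_pos": [0,0,-0.06],"yaw": 0,"gripper": 1},
    {"delta_pos": [-0.05,0,0],"yaw": 0,"gripper": 1},
    {"delta_pos": [-0.06,0,0],"yaw": 0,"gripper": 1},
    {"delta_pos": [-0.04,0,0],"yaw": 0,"gripper": 1},
  ],
)

```text
t: 18.08
eef_pos: [0.7406, -0.0004, 0.2135]
ee_rot: [0.041, 0.999, -0.0, 0.003]
wrist_force: [0.7, 0.0, -0.4]
grip_width: 0.0
grasp_force: 0.0
```

>>> apply_moves(
  deltas=[
    {"delta_pos": [0,0,0],"yaw": 0,"gripper": 1},
    {"delta_pos": [0,0,0],"yaw": 0,"gripper": 1},
    {"delta_pos": [0,0,0],"yaw": 0,"gripper": 1},
  ],
)

```text
t: 18.33
eef_pos: [0.7367, -0.0001, 0.2106]
ee_rot: [0.041, 0.999, 0.0, -0.001]
wrist_force: [0.3, -0.1, 0.1]
grip_width: -0.0001
grasp_force: 0.0
```

```bash
cat > j.py <<'E'
from h import *
from scipy.optimize import least_squares
c,n=np.cos(np.pi/6),.5
def bedp(P,v): return np.array([F(v[0]+x*c-z*n,.075+x*n+z*c,v[1]+y) for x,y,z in P])
def edge(g,a,b,y=None):
    # subpixel strongest gradient along segment a->b
    t=np.linspace(0,1,81);q=np.array(a)+(np.array(b)-a)*t[:,None]
    p=cv2.remap(g,q[:,0].astype(np.float32),q[:,1].astype(np.float32),1).ravel()
    d=np.abs(np.gradient(cv2.GaussianBlur(p[:,None],(1,9),0).ravel()));i=d[3:-3].argmax()+3
    return t[i],d[i]
def run(name):
    w=np.load(name+'.npz');s=dict(eef_pos=w['pos'],ee_rot=w['rot']);k=w['k'];f=dict(fx=k[0],fy=k[1],cx=k[2],cy=k[3],hand_eye=w['he'])
    g=cv2.imread('pics/'+name+'f.png').astype(np.float32).sum(2)
    def row(P,half,v=(0,0)):
        out=[]
        for p in P:
            u=proj(f,bedp([p],v),s)[0];t,d=edge(g,u-[0,half],u+[0,half]);out.append([u[0],u[1]-half+2*half*t,d])
        return np.array(out)
    ys=np.linspace(-.03,.03,9)
    B=[(x,y,0) for x in(-.048,.048) for y in ys];b=row(B,5)
    r=least_squares(lambda v:(proj(f,bedp(B,[v[0],0]),s)[:,1]-b[:,1]),[0],loss='soft_l1',f_scale=.3);v=[r.x[0],0]
    res=b[:,1]-proj(f,bedp(B,v),s)[:,1];print(name,'bed off',r.x,'lo/hi res',np.median(res[:9]).round(2),np.median(res[9:]).round(2))
    P=[(-.03,y,.006) for y in ys]+[(.03,y,.006) for y in ys]+[(x,y,.032) for x in(-.006,.006) for y in np.linspace(-.018,.018,6)]
    u=row(P,4,[v[0]-.0012,0]);A=np.array(P)
    def T(q):
        x,y,z=A.T;a=q[2];return np.c_[q[0]+x*np.cos(a)-z*np.sin(a),y,q[1]+x*np.sin(a)+z*np.cos(a)]
    r=least_squares(lambda q:(proj(f,bedp(T(q),v),s)[:,1]-u[:,1]),[0,0,0],loss='soft_l1',f_scale=.3)
    res=r.fun;print(' plate x z tilt',r.x.round(4),'res',[np.median(res[i:j]).round(2) for i,j in((0,9),(9,18),(18,24),(24,30))],'rows',[np.median(u[i:j,1]).round(2) for i,j in((0,9),(9,18),(18,24),(24,30))])
if __name__=='__main__':
    s=readout.state();f=vision.grab_frame('wrist');save(f,'w7f.png');print(s['t'],s['eef_pos'])
    np.savez('w7.npz',pos=s['eef_pos'],rot=s['ee_rot'],he=f['hand_eye'],k=[f['fx'],f['fy'],f['cx'],f['cy']])
    run('w6');run('w7')
E
python3 j.py
```

```text
18.3333 [ 7.36738847e-01 -1.03672509e-04  2.10615464e-01]
w6 bed off [-0.00065767] lo/hi res -1.03 0.34
 plate x z tilt [ 0.006   0.0114 -0.0441] res [np.float64(0.05), np.float64(-0.01), np.float64(-1.06), np.float64(0.13)] rows [np.float64(69.45), np.float64(130.48), np.float64(77.43), np.float64(89.52)]
w7 bed off [-0.00056681] lo/hi res -1.12 0.13
 plate x z tilt [ 0.0046  0.0069 -0.0006] res [np.float64(0.04), np.float64(-0.01), np.float64(-0.52), np.float64(0.51)] rows [np.float64(75.49), np.float64(135.48), np.float64(81.55), np.float64(93.5)]
```

The press settled the plate: a 5 N shift, then a hard stop at 28 N, and the tilt residual is now about 0. Next is the lever; the bar is at feeder (−0.029, −0.121).

```bash
python3 -c "
from h import *
s=readout.state();plan(F(-.030,.14,-.121),None)
f=vision.grab_frame('wrist')
for q,z in(('lever_grip',.145),):
  for d in vision.pinpoint(q,f)[:2]:print(q,d['score'],toz(f,d['xy'],z,s),'expect',F(-.029,.145,-.121))"
```

```text
yang 85.28 yaw units 0.0 shift [ 0.1807 -0.202   0.1187] rows>= 4.26 t 18.3833 q6 -1.5457861770741872
lever_grip 0.79 [ 0.61836026 -0.11251536  0.145     ] expect [0.6192738, -0.1119492, 0.145]
```

>>> apply_moves(
  deltas=[
    {"delta_pos": [0.045,-0.05,0],"yaw": 0,"gripper": 1},
    {"delta_pos": [0.045,-0.05,0],"yaw": 0,"gripper": 1},
    {"delta_pos": [0.045,-0.051,0],"yaw": 0,"gripper": 1},
    {"delta_pos": [0.0457,-0.051,0],"yaw": 0,"gripper": 1},
    {"delta_pos": [0,0,0.06],"yaw": 0,"gripper": 1},
    {"delta_pos": [0,0,0.0585],"yaw": 0,"gripper": 1},
    {"delta_pos": [0,0,0],"yaw": 0,"gripper": 1},
    {"delta_pos": [0,0,0],"yaw": 0,"gripper": 1},
  ],
)

```text
t: 19.15
eef_pos: [0.6172, -0.1115, 0.1394]
ee_rot: [0.041, 0.999, 0.001, -0.002]
wrist_force: [0.2, -0.3, 1.5]
grip_width: 0.0
grasp_force: 0.0
```

```bash
python3 -c "
from h import *
s=readout.state();print(s['eef_pos'],s['wrist_force']);plan(F(-.033,.11,-.121));plan(F(-.0445,.056,-.121))"
```

```text
[ 0.61715491 -0.11151222  0.1394123 ] [ 0.17030517 -0.27359868  1.49084274]
yang 85.26 yaw units 0.0 shift [ 0.0029 -0.0005  0.049 ] rows>= 0.71 t 19.15 q6 -1.7342932474263784
yang 85.26 yaw units 0.0 shift [ 0.0216 -0.0005  0.1391] rows>= 2.03 t 19.15 q6 -1.7342932474263784
```

>>> apply_moves(
  deltas=[
    {"delta_pos": [0,0,0.02],"yaw": 0,"gripper": 1},
    {"delta_pos": [0.0015,0,0.02],"yaw": 0,"gripper": 1},
    {"delta_pos": [0.004,0,0.02],"yaw": 0,"gripper": 1},
    {"delta_pos": [0.004,0,0.02],"yaw": 0,"gripper": 1},
    {"delta_pos": [0.004,0,0.02],"yaw": 0,"gripper": 1},
    {"delta_pos": [0.004,0,0.02],"yaw": 0,"gripper": 1},
    {"delta_pos": [0.002,0,0.012],"yaw": 0,"gripper": 1},
    {"delta_pos": [0,0,0],"yaw": 0,"gripper": 1},
  ],
)

```text
t: 19.82
eef_pos: [0.6077, -0.1108, 0.0633]
ee_rot: [0.041, 0.999, -0.0, -0.0]
wrist_force: [-4.2, -0.5, 6.3]
grip_width: 0.0
grasp_force: 2.9
```

>>> apply_moves(
  deltas=[
    {"delta_pos": [0.001,0,0.007],"yaw": 0,"gripper": 1},
    {"delta_pos": [0,0,0],"yaw": 0,"gripper": 1},
  ],
)

```text
t: 19.98
eef_pos: [0.6081, -0.1108, 0.06]
ee_rot: [0.041, 0.999, -0.0, 0.001]
wrist_force: [-4.0, -0.0, 6.3]
grip_width: -0.0003
grasp_force: 3.2
```

>>> apply_moves(
  deltas=[
    {"delta_pos": [0.001,0,0.006],"yaw": 0,"gripper": 1},
    {"delta_pos": [0,0,0.005],"yaw": 0,"gripper": 1},
    {"delta_pos": [0,0,0],"yaw": 0,"gripper": 1},
  ],
)

```text
t: 20.23
eef_pos: [0.6082, -0.1108, 0.055]
ee_rot: [0.041, 0.999, -0.001, 0.001]
wrist_force: [-5.0, 0.4, 10.6]
grip_width: 0.0002
grasp_force: 5.4
```

>>> apply_moves(
  deltas=[
    {"delta_pos": [0,0,0.005],"yaw": 0,"gripper": 1},
    {"delta_pos": [0,0,0],"yaw": 0,"gripper": 1},
  ],
)

```text
t: 20.4
eef_pos: [0.6083, -0.1108, 0.0547]
ee_rot: [0.04, 0.999, -0.001, 0.002]
wrist_force: [-9.2, 1.6, 26.7]
grip_width: 0.0001
grasp_force: 13.4
```

Stop reached at z 0.0547. I'll release fully and wait.

>>> apply_moves(
  deltas=[
    {"delta_pos": [0,0,-0.02],"yaw": 0,"gripper": 1},
    {"delta_pos": [-0.004,0,-0.025],"yaw": 0,"gripper": 1},
    {"delta_pos": [-0.0045,0,-0.03],"yaw": 0,"gripper": 1},
    {"delta_pos": [-0.005,0,-0.03],"yaw": 0,"gripper": 1},
    {"delta_pos": [-0.005,0,-0.03],"yaw": 0,"gripper": 1},
    {"delta_pos": [-0.003,0,-0.03],"yaw": 0,"gripper": 1},
    {"delta_pos": [0,0,0],"yaw": 0,"gripper": 1},
    {"delta_pos": [0,0,0],"yaw": 0,"gripper": 1},
  ],
)

```text
t: 21.07
eef_pos: [0.6223, -0.112, 0.1501]
ee_rot: [0.041, 0.999, -0.001, 0.003]
wrist_force: [0.7, 0.4, -1.3]
grip_width: -0.0001
grasp_force: 0.0
```

>>> apply_moves(
  deltas=[
    {"delta_pos": [0,0,0],"yaw": 0,"gripper": 1},
    {"delta_pos": [0,0,0],"yaw": 0,"gripper": 1},
    {"delta_pos": [0,0,0],"yaw": 0,"gripper": 1},
    {"delta_pos": [0,0,0],"yaw": 0,"gripper": 1},
    {"delta_pos": [0,0,0],"yaw": 0,"gripper": 1},
    {"delta_pos": [0,0,0],"yaw": 0,"gripper": 1},
    {"delta_pos": [0,0,0],"yaw": 0,"gripper": 1},
    {"delta_pos": [0,0,0],"yaw": 0,"gripper": 1},
  ],
)

```text
t: 21.73
eef_pos: [0.6195, -0.1121, 0.1463]
ee_rot: [0.041, 0.999, 0.0, -0.0]
wrist_force: [0.1, -0.5, -0.1]
grip_width: 0.0002
grasp_force: 0.0
```

```bash
cat > l.py <<'E'
from h import *
s=readout.state();print(s['eef_pos'],s['wrist_force'].round(1));o=[]
g=vision.grab_frame('side');t=vision.grab_frame('top')
for f in(g,t):
  d=[x for x in vision.pinpoint('lever_grip',f) if np.linalg.norm(proj(f,F(-.033,.12,-.121))[0]-x['xy'])<25]
  print([(x['xy'],round(x['score'],2)) for x in d],'rest',proj(f,F(-.029,.145,-.121))[0].round(1),'down',proj(f,F(-.0445,.075,-.121))[0].round(1))
E
python3 l.py
```

```text
[ 0.61950049 -0.11210053  0.14630122] [ 0.1 -0.5 -0.1]
[([331.9, 235.0], 0.9)] rest [332.1 236.6] down [323.9 253.4]
[] rest [333.  183.8] down [329.1 193.8]
```

>>> apply_moves(
  deltas=[
    {"delta_pos": [0.001,0,0.024],"yaw": 0,"gripper": 1},
    {"delta_pos": [0.003,0,0.024],"yaw": 0,"gripper": 1},
    {"delta_pos": [0.004,0,0.024],"yaw": 0,"gripper": 1},
    {"delta_pos": [0.004,0,0.024],"yaw": 0,"gripper": 1},
    {"delta_pos": [0.005,0,0.024],"yaw": 0,"gripper": 1},
    {"delta_pos": [0.004,0,0.024],"yaw": 0,"gripper": 1},
    {"delta_pos": [0.003,0,0.016],"yaw": 0,"gripper": 1},
    {"delta_pos": [0,0,0],"yaw": 0,"gripper": 1},
  ],
)

```text
t: 22.6
eef_pos: [0.6052, -0.111, 0.0548]
ee_rot: [0.041, 0.999, -0.0, 0.001]
wrist_force: [-6.9, 0.9, 23.6]
grip_width: 0.0002
grasp_force: 11.2
```

>>> apply_moves(
  deltas=[
    {"delta_pos": [0,0,0.006],"yaw": 0,"gripper": 1},
    {"delta_pos": [0,0,0],"yaw": 0,"gripper": 1},
    {"delta_pos": [0,0,0],"yaw": 0,"gripper": 1},
  ],
)

```text
t: 22.85
eef_pos: [0.6053, -0.111, 0.0543]
ee_rot: [0.041, 0.999, -0.001, 0.002]
wrist_force: [-13.3, 2.6, 42.9]
grip_width: 0.0001
grasp_force: 21.4
```

>>> apply_moves(
  deltas=[
    {"delta_pos": [0,0,-0.02],"yaw": 0,"gripper": 1},
    {"delta_pos": [-0.004,0,-0.026],"yaw": 0,"gripper": 1},
    {"delta_pos": [-0.005,0,-0.03],"yaw": 0,"gripper": 1},
    {"delta_pos": [-0.006,0,-0.03],"yaw": 0,"gripper": 1},
    {"delta_pos": [-0.005,0,-0.03],"yaw": 0,"gripper": 1},
    {"delta_pos": [-0.004,0,-0.03],"yaw": 0,"gripper": 1},
    {"delta_pos": [0,0,0],"yaw": 0,"gripper": 1},
    {"delta_pos": [0,0,0],"yaw": 0,"gripper": 1},
  ],
)

```text
t: 23.52
eef_pos: [0.6206, -0.1123, 0.1477]
ee_rot: [0.041, 0.999, -0.0, 0.001]
wrist_force: [-0.2, 0.6, -0.1]
grip_width: 0.0004
grasp_force: 0.0
```

>>> apply_moves(
  deltas=[
    {"delta_pos": [0,0,0],"yaw": 0,"gripper": 1},
    {"delta_pos": [0,0,0],"yaw": 0,"gripper": 1},
    {"delta_pos": [0,0,0],"yaw": 0,"gripper": 1},
    {"delta_pos": [0,0,0],"yaw": 0,"gripper": 1},
    {"delta_pos": [0,0,0],"yaw": 0,"gripper": 1},
    {"delta_pos": [0,0,0],"yaw": 0,"gripper": 1},
    {"delta_pos": [0,0,0],"yaw": 0,"gripper": 1},
    {"delta_pos": [0,0,0],"yaw": 0,"gripper": 1},
  ],
)

```text
t: 24.18
eef_pos: [0.6196, -0.112, 0.1464]
ee_rot: [0.041, 0.999, -0.0, -0.0]
wrist_force: [-1.2, -0.0, 0.7]
grip_width: -0.0004
grasp_force: 0.0
```

```bash
python3 l.py
```

```text
[ 0.6195864  -0.11203294  0.14643581] [-1.2 -0.   0.7]
[([332.7, 237.2], 0.93)] rest [332.1 236.6] down [323.9 253.4]
[] rest [333.  183.8] down [329.1 193.8]
```

Third stroke.

>>> apply_moves(
  deltas=[
    {"delta_pos": [0.001,0,0.024],"yaw": 0,"gripper": 1},
    {"delta_pos": [0.003,0,0.024],"yaw": 0,"gripper": 1},
    {"delta_pos": [0.004,0,0.024],"yaw": 0,"gripper": 1},
    {"delta_pos": [0.004,0,0.024],"yaw": 0,"gripper": 1},
    {"delta_pos": [0.005,0,0.024],"yaw": 0,"gripper": 1},
    {"delta_pos": [0.004,0,0.024],"yaw": 0,"gripper": 1},
    {"delta_pos": [0.003,0,0.017],"yaw": 0,"gripper": 1},
    {"delta_pos": [0,0,0],"yaw": 0,"gripper": 1},
  ],
)

```text
t: 25.05
eef_pos: [0.6051, -0.111, 0.0547]
ee_rot: [0.041, 0.999, -0.0, 0.001]
wrist_force: [-8.6, 2.0, 26.8]
grip_width: -0.0001
grasp_force: 12.8
```

>>> apply_moves(
  deltas=[
    {"delta_pos": [0,0,0.002],"yaw": 0,"gripper": 1},
    {"delta_pos": [0,0,0],"yaw": 0,"gripper": 1},
  ],
)

```text
t: 25.22
eef_pos: [0.6052, -0.111, 0.0545]
ee_rot: [0.041, 0.999, -0.0, 0.001]
wrist_force: [-11.5, 1.8, 33.4]
grip_width: 0.0
grasp_force: 16.7
```

>>> apply_moves(
  deltas=[
    {"delta_pos": [0,0,-0.02],"yaw": 0,"gripper": 1},
    {"delta_pos": [-0.004,0,-0.026],"yaw": 0,"gripper": 1},
    {"delta_pos": [-0.005,0,-0.03],"yaw": 0,"gripper": 1},
    {"delta_pos": [-0.006,0,-0.03],"yaw": 0,"gripper": 1},
    {"delta_pos": [-0.005,0,-0.03],"yaw": 0,"gripper": 1},
    {"delta_pos": [-0.004,0,-0.03],"yaw": 0,"gripper": 1},
    {"delta_pos": [0,0,-0.05],"yaw": 0,"gripper": 1},
    {"delta_pos": [0,0,-0.05],"yaw": 0,"gripper": 1},
  ],
)

```text
t: 25.88
eef_pos: [0.6189, -0.1118, 0.2086]
ee_rot: [0.041, 0.999, 0.0, -0.001]
wrist_force: [1.0, 0.1, -0.4]
grip_width: -0.0
grasp_force: 0.0
```

>>> apply_moves(
  deltas=[
    {"delta_pos": [-0.045,0.05,0],"yaw": 0,"gripper": 1},
    {"delta_pos": [-0.045,0.05,0],"yaw": 0,"gripper": 1},
    {"delta_pos": [-0.045,0.051,0],"yaw": 0,"gripper": 1},
    {"delta_pos": [-0.045,0.051,0],"yaw": 0,"gripper": 1},
    {"delta_pos": [0,0,0],"yaw": 0,"gripper": 1},
    {"delta_pos": [0,0,0],"yaw": 0,"gripper": 1},
    {"delta_pos": [0,0,0],"yaw": 0,"gripper": 1},
    {"delta_pos": [0,0,0],"yaw": 0,"gripper": 1},
  ],
)

```text
t: 26.55
eef_pos: [0.7362, -0.0011, 0.2082]
ee_rot: [0.042, 0.999, -0.0, -0.001]
wrist_force: [0.3, 0.2, 0.4]
grip_width: -0.0001
grasp_force: 0.0
```

```bash
python3 l.py; sed -i "s/w7/w8/g" j.py; sed -i "s/run('w6')/run('w7')/" j.py; sed -i "s/run('w8');run('w8')/run('w7');run('w8')/" j.py; python3 j.py
```

```text
[ 0.73620955 -0.00105274  0.20819539] [0.3 0.2 0.4]
[([330.9, 238.4], 0.67)] rest [332.1 236.6] down [323.9 253.4]
[([335.8, 184.1], 0.51)] rest [333.  183.8] down [329.1 193.8]
26.75 [ 0.73655638 -0.00130602  0.20888365]
w7 bed off [-0.00056681] lo/hi res -1.12 0.13
 plate x z tilt [ 0.0046  0.0069 -0.0006] res [np.float64(0.04), np.float64(-0.01), np.float64(-0.52), np.float64(0.51)] rows [np.float64(75.49), np.float64(135.48), np.float64(81.55), np.float64(93.5)]
w8 bed off [-0.00071013] lo/hi res -0.45 0.16
 plate x z tilt [0.0097 0.0153 0.0351] res [np.float64(-0.02), np.float64(0.05), np.float64(1.95), np.float64(-1.28)] rows [np.float64(74.49), np.float64(135.51), np.float64(76.47), np.float64(92.93)]
```

```bash
python3 -c "
from cell import close_job
print(close_job())"
```

```text
the job is handed in; nothing more can be done
None
```

I pushed the eared plate into the bed and worked the lever three full strokes to its stop, with the lever back up after each, and handed the job in at about 27 s. I checked the seating from wrist images and press force only, did not measure the wheel's notches, and got no verdict on hand-in.

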